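Weigh a tub of halva on the hand scale

ROBOT

A 6-joint arm with a two-finger parallel gripper is mounted at the origin on the work surface. World frame = base frame: x ahead of the robot, y to its left, z up, the work surface at z = 0. Lengths are in m, angles in rad, forces in N, time in s.
With the tool pointing down it reaches from about 0.275 to 0.725 m from the base axis. Payload 15.9 kg.
Tool frame: the origin (TCP) lies at the very end of the fingers, on their centre line; the grasp point (between the pads) lies 19 mm behind it; y points along the fingers, z is the direction in which the jaws open and shut, and the axes are right-handed (so a half turn about y gives the same grasp; the last joint's range is limited). The gripper opens to 85 mm and grips with 20 to 120 N. Pads are 22 mm wide; open, the fingers measure 114 mm over their backs; the gripper's body (76 mm by 85 mm) begins 54 mm behind the grasp point. The pads swing forward as they close: fully open they stand 13 mm farther back than shut.
Start: joints at [1.231, 0.213, -0.034, 1.323, 0, 1.571], TCP at [0.167, 0.471, 0.195] pointing down, gripper open.
Joint ranges: [-2.98, 2.98], [-0.74, 1.72], [-1.14, 1.35], [-2.1, 2.04], [-1.57, 1.44], [-3.14, 3.14]. Speed limits (rad/s): [1.89, 1.89, 2.39, 2.57, 3.14, 3.14].

INTERFACE

Orientations are given as a 3x3 rotation matrix whose columns are the frame's x, y, z axes.
In Python, from station import * gives the robot as it stands.
- The arm moves only by the shell command python3 -m handwheel 'ROWS' [FORCE]. ROWS is JSON, a list of rows, each an object with "xyz": the shift along the world's x, y, z in m, a list of three; "twist": the turn, a rotation vector about the world's x, y, z in degrees, a list of three; "claw": the opening, from 0 (shut) to 1 (fully open). A call has exactly 5 rows; each row is the pose to reach, as a shift and turn from the pose commanded when the call began; what a row does not reach only later rows make up. A row lasts 1/8 s, in which the tool goes at most 62.5 mm and 10.7 degrees, less where a joint would pass 70% of its speed; a pose out of reach is approached as far as the arm can. A call with a gripper value outside its range is refused whole. The fingers move at their own pace and stop on an object; FORCE is the grip in N (left out, the last holds). Time passes only in rows, so rows that repeat a pose let the fingers close, or fill a call up. It gives the time, the measured TCP pose, the force and the opening at its end, in the units of the state.
- state(): the state, without advancing time (a new reading comes with each control period).
- grab_frame(name): name is "scene" or "top" or "wrist"; returns the picture (420x560x3 uint8, blue, green, red); there is no depth.
- get_calibration(name): a dict with "K" (3x3 intrinsics, pixels), "view" (4x4, takes a point from world to camera coordinates); the wrist camera has in their place "hand_eye" (4x4, takes a point from camera to tool coordinates, whose origin is the TCP and whose axes are the tool frame's). Camera axes: x right, y down, z forward; pixel columns grow to the right and rows downward; lengths in m; the calibration is good to about 2 mm. A picture is of the moment at which its call begins: read the wrist's pose just before it. get_calibration takes no time and is no camera call.
- close_job(): hands the job in, once; it reports no verdict.
Trained networks look in the newest picture that a camera, given by its name, has taken for a name from the list of things; names that differ only in an ending like _2 or _b are one class to them, and where a whole thing is asked for, a point or a joint stands for the part that bears it (a point fixed in the world has none). Each returns a list of dicts, best first, with "confidence" (0 to 1); they miss things now and then, are a little off and sometimes report something else, mostly with a low value. They report only what shows in the picture. A call takes as long as a camera call. They do not tell look-alikes from the thing itself.
- look_for(camera, thing): "box" ([left, top, right, bottom] in pixels, round what is visible of it).
- tip_of(camera, thing): "position" ([row, column] in pixels: a listed point, or the origin of a listed thing).
The state is a dict: "t": time; "joint_positions": joint angles; "qvel": joint speeds; "effort": joint torques, N m; "eef_pos": TCP position; "eef_rot": TCP orientation; "contact_force": force on the tool from outside, world axes, zero at the start; "ft_torque": the same for the moment, N m; "gripper_width": finger opening in m.
Only numpy, scipy, OpenCV 4.12 (cv2) and the standard library are available. Lean on these libraries where they do the work, as an engineer would, in place of code of your own. Each camera call takes 0.05 s, during which the arm holds its last target.

TASK

Weigh the tub that has the carrying bail: take the hand scale from its holder, catch the bail with its hook and lift slowly, without jerking the spring to its stop, until the tub hangs just clear of the counter, between one and two centimetres up and never much higher, and keep it still there for a good second so that the pointer settles. Then lower the tub gently back to where it stood, unhook it without touching it with the fingers, and hang the scale back in its holder without forcing it. Leave the other goods alone.

Things in the scene. Friction and masses are not known exactly. Their poses are not given: they have to be found in the camera images.
- scale_grip (a point): Centre of the hand scale's ribbed black T-handle, a bar 18 mm thick (scale x), 76 mm long (scale y), 26 mm high. Under it a narrow neck; a collar 34 x 56 mm, top 25 mm and underside 33 mm below this point; a white flat housing 22 mm (x) by 30 mm (y), underside 128 mm below this point; then the steel hook. z up along the scale, x the way the hook's mouth faces.
- scale: The hand scale (spring balance), 0.15 kg with its hook. Origin: centre of its collar's underside; z up along the scale, x the way the hook's mouth faces, y along the T-handle. At the start it hangs upright by its collar in the holder, its axes those of the holder within 2 degrees.
- scale_hook (a joint): How far the hook is pulled out of the housing against the scale's spring: 0 = fully in, 0.080 m = at the end stop (overloaded). 100 N per m, so 9.8 mm for each 100 g. A pointer slides with it in the slots of the housing's flat faces.
- hook_seat (a point): Lowest point inside the hook's bowl, where a bail comes to rest: straight below the scale's origin, 144.5 mm with the spring slack (177.5 mm below the handle's centre). The hook is a J of 5 mm steel wire in the scale's xz plane; its underside is 5 mm below this point. The shank leaves the housing on the axis and slopes 12 mm to -x down to the bowl.
- hook_tip (a point): Tip of the hook, its highest point on the mouth side, 21 mm to +x of the shank and 19 mm above the bowl. The mouth, between tip and housing, is 30 mm high and opens to +x: a bail enters there as the hook is moved to +x under it, and drops into the bowl as the scale is raised.
- tub: The tub to weigh: a low round black plastic tub with a pale paper band, a lid (rim 116 mm in diameter) and a wire bail (carrying handle), standing on the counter. 54 mm tall to the lid. The only tub with a bail. Somewhere between 0.24 and 0.72 kg. Origin: centre of its underside; z up, y along the bail's hinge line.
- tub_base (a point): Centre of the tub's underside.
- tub_bail (a joint): Lean of the tub's bail about its two ears (hinge line along the tub's y, 42 mm above the tub's underside): 0 = upright, positive leans to the tub's +x. Stiff enough to stay where it is put (up to about 0.5 rad), but it gives way to a light push and swings upright under the hook.
- bail_top (a point): Middle of the bail's grip: a straight black sleeve 10 mm in diameter and 36 mm long along the tub's y, 64 mm from the hinge line, so about 106 mm above the counter and 52 mm above the lid when upright. From the ends of the sleeve 6 mm wire runs down to the ears.
- holder: The scale's holder, fixed to the counter: base plate 150 x 110 x 8 mm, two 12 mm rods at its back (x = 56 mm, y = 26 mm either side) and two flat prongs along x at the top, 36 mm apart, open to -x, with a flared mouth that begins 52 mm in front of the seat. Origin: on the counter under the seat; z up.
- holder_seat (a point): Middle of the fork, level with the prongs' top, 170 mm above the counter: the underside of the scale's collar rests here. Lips 5 mm high on each prong (inner faces at x = -25 mm and +23 mm) keep the collar in, so the scale is raised over them before it is drawn out to -x or brought in.
- table: The steel counter, its top at z = 0.
- bigtub: Bystander: big lidded tub without a bail, 150 mm across, 125 mm tall. Origin under its centre.
- smalltub: Bystander: small lidded tub without a bail, 92 mm across, 50 mm tall. Origin under its centre.
- halva: Bystander: small pale halva cake, 76 mm across, 65 mm tall. Origin under its centre.
- halva2: Bystander: brown halva cake, 90 mm across, 73 mm tall. Origin under its centre.
- jar: Bystander: jar with a red cap, 68 mm across, 115 mm tall. Origin under its centre.
- card: Bystander: blank price card on a small steel foot, 74 mm tall. Origin under its foot.
Not all that is in view belongs to the job. Leave any green or orange look-alike of the holder alone. What is shaped like the scale but yellow is not meant.

How it is judged:
On the way, in this order (a step that is already met when the one before it is completed fails the run):
1. the hook has caught the bail and the scale, out of its holder, carries part of the tub's weight (contact force between tub and scale above 1 N and value of joint scale_hook above 0.008 m and contact force between scale and holder below 0.05 N), for 0.1 s.
2. the tub hangs on the scale clear of the counter, its underside 6 to 23 mm up, and still for a second (contact force between tub and table below 0.05 N and contact force between tub and scale above 1 N and contact force between scale and holder below 0.05 N and height (world z) of tub_base between 0.006 and 0.023 m and linear speed of tub below 0.04 m/s and angle between tub's own z axis and vertical below 0.35 rad), for 1 s.
At the end, for the whole second after the job is handed in: The tub stands upright on the counter within 50 mm of where it stood, free of the hook and at rest; the scale hangs upright and at rest in its holder, its collar down on the prongs (within 3 mm in height, 12 mm sideways) (height (world z) of tub_base between -0.003 and 0.003 m and angle between tub's own z axis and vertical below 0.05 rad and distance of tub_base from where it was at the start of the episode below 0.05 m and contact force between tub and scale below 0.05 N and linear speed of each of tub, scale below 0.02 m/s and z of scale in the frame of holder_seat between -0.003 and 0.003 m and horizontal distance between scale and holder_seat below 0.012 m and angle between scale's own z axis and vertical below 0.08 rad and contact force between scale and holder above 0.5 N); the robot touches nothing.
It fails at once if the scale's spring pulled to its end stop (hook out more than 78 mm) (value of joint scale_hook above 0.078 m).
It fails at once if the tub lifted more than 45 mm off the counter (height (world z) of tub_base above 0.045 m).
It fails at once if the tub pressed on the counter with more than 20 N, or touched by the fingers with more than 2 N (contact force between tub and table above 20 N or contact force between the fingers and tub above 2 N).
It fails at once if the scale forced against its holder with more than 40 N (contact force between scale and holder above 40 N).
It fails at once if another article on the counter moved by more than 30 mm (distance of any of bigtub, smalltub, halva, halva2, jar, card from where it was at the start of the episode above 0.03 m).
It also fails if it takes over 72 s, if anything falls off the work surface, if the arm or the gripper's body presses on something with over 40 N, if the wrist force passes 120 N, or if a joint passes its speed limit or range.

## Working session

There is one attempt and no reset: what is moved stays moved. The work goes in short steps, Python scripts to look and compute and a shell command to move; the robot and the scene stay as the last step left them, time stands still between calls to the robot, and variables do not carry over. Pictures are saved under pics/ and viewed, and the job is handed in when it is done.

```bash
ls; mkdir -p pics; python3 - <<'E'
from station import *
import cv2
s=state();print(s)
for n in ["scene","top","wrist"]:
    im=grab_frame(n);cv2.imwrite(f"pics/{n}0.png",im)
    c=get_calibration(n);print(n,c)
    for th in ["scale_grip","scale","tub","bail_top","holder_seat","holder","tub_base","hook_seat"]:
        try:
            print(th,[(np.round(d["position"],1).tolist() if 0 else [round(float(v),1) for v in d["position"]],round(d["confidence"],2)) for d in tip_of(n,th)[:4]])
        except Exception as e: print(th,e)
E
```

```text
pics
{'t': 0.0, 'joint_positions': array([ 1.23097390e+00,  2.13347626e-01, -3.50468052e-02,  1.32346670e+00,
        1.74294398e-05,  1.57080037e+00]), 'qvel': array([ 9.99675458e-04, -2.45865128e-03,  5.01884429e-06, -3.97191979e-04,
        1.61308386e-03,  4.77837080e-04]), 'effort': array([-3.52224051e-03, -6.86163783e+01,  4.87112653e+01,  1.72669423e-02,
       -3.75645857e-05,  2.00032605e-05]), 'eef_pos': array([0.16653424, 0.47107009, 0.19402531]), 'eef_rot': array([[ 9.42812514e-01, -3.71351392e-04,  3.33323304e-01],
       [-3.33323510e-01, -9.98098284e-04,  9.42811986e-01],
       [-1.74251258e-05, -9.99999433e-01, -1.06479970e-03]]), 'contact_force': array([-0.18221561, -0.70431667,  0.0826904 ]), 'ft_torque': array([ 0.02540806,  0.02100919, -0.08029408]), 'gripper_width': 0.08532440075352016}
scene {'K': array([[439.96813704,   0.        , 280.00353104],
       [  0.        , 439.96813704, 208.37920282],
       [  0.        ,   0.        ,   1.        ]]), 'view': array([[ 0.63215812,  0.77482739, -0.00431527, -0.42364359],
       [ 0.41867365, -0.34625875, -0.8395339
[... 1528 characters left out ...]
2, 259.6], 0.44), ([264.2, 322.9], 0.19)]
wrist {'K': array([[293.74195166,   0.        , 277.57510175],
       [  0.        , 293.74195166, 206.03825286],
       [  0.        ,   0.        ,   1.        ]]), 'hand_eye': array([[ 4.29573841e-04,  9.57284460e-01,  2.89147502e-01,
        -7.25206419e-02],
       [-6.04081249e-06, -2.89147526e-01,  9.57284549e-01,
        -1.79708619e-01],
       [ 9.99999908e-01, -4.12971087e-04, -1.18427438e-04,
        -5.77459615e-05],
       [ 0.00000000e+00,  0.00000000e+00,  0.00000000e+00,
         1.00000000e+00]])}
scale_grip []
scale []
tub []
bail_top []
holder_seat []
holder [([285.1, 347.7], 0.64), ([333.0, 202.1], 0.61)]
tub_base []
hook_seat []
```

View pics/scene0.png

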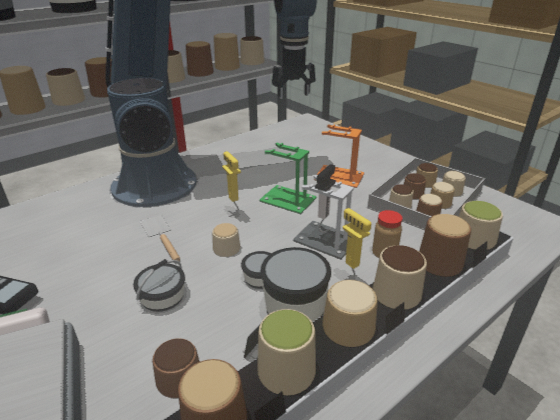

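View pics/top0.png

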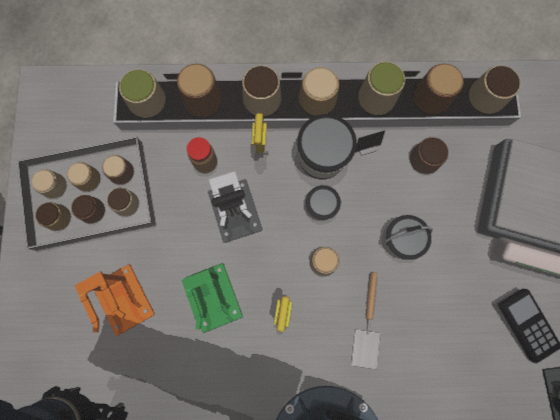

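View pics/wrist0.png

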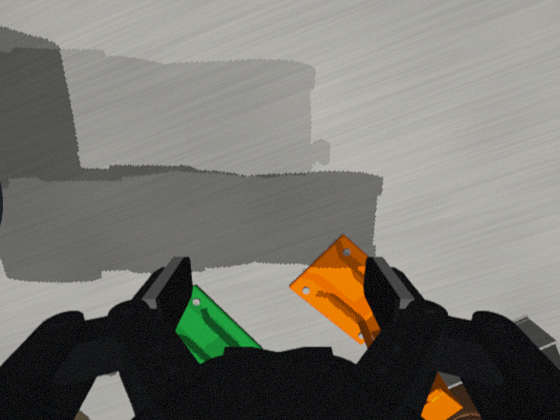

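Scene: a grey holder carries a scale with a black T-handle (scene ~(327,180), top ~(228,195)). The yellow look-alikes are at top (259,133) and (283,313), the green holder at (212,298) and the orange one at (115,300). The tub with the bail is at top (409,237) and scene (160,285). I'll enlarge to confirm.

```bash
python3 - <<'E'
import cv2,numpy as np
t=cv2.imread("pics/top0.png");s=cv2.imread("pics/scene0.png")
a=cv2.resize(t[150:260,180:290],(400,400),interpolation=cv2.INTER_CUBIC)
b=cv2.resize(t[190:290,360:460],(400,400),interpolation=cv2.INTER_CUBIC)
cv2.imwrite("pics/c1.png",np.hstack([a,b]))
a=cv2.resize(s[150:260,280:390],(400,400),interpolation=cv2.INTER_CUBIC)
b=cv2.resize(s[225:325,110:210],(400,400),interpolation=cv2.INTER_CUBIC)
cv2.imwrite("pics/c2.png",np.hstack([a,b]))
E
```

```text
(no output)
```

View pics/c1.png

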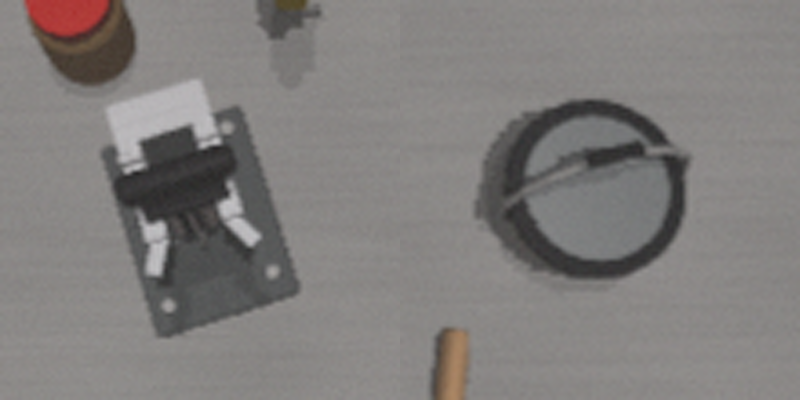

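View pics/c2.png

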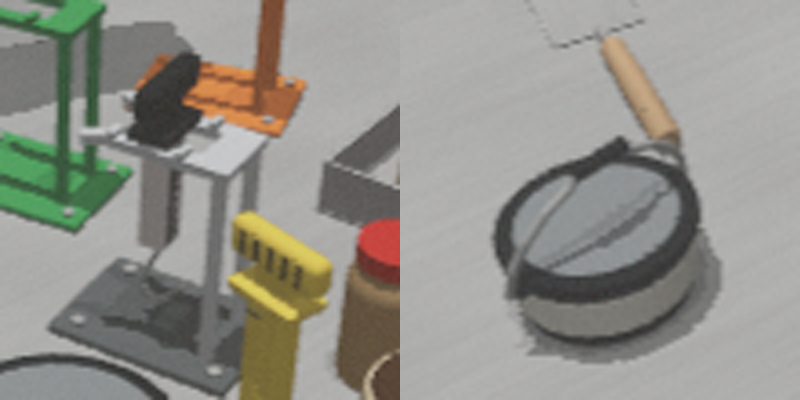

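The crop confirms it: the scale with the black T-handle hangs in the grey holder, and the tub at top (409,237) is the only one with a bail. Next I'll measure them.

```bash
cat > h.py <<'E'
from station import *
import numpy as np,cv2
from scipy.optimize import least_squares
np.set_printoptions(precision=4,suppress=True)
def cam(n):
    c=get_calibration(n)
    if n=="wrist":
        s=state();T=np.eye(4);T[:3,:3]=s["eef_rot"];T[:3,3]=s["eef_pos"]
        return c["K"],np.linalg.inv(T@c["hand_eye"])
    return c["K"],c["view"]
def atz(n,px,z,C=None):
    K,V=C or cam(n);d=np.linalg.inv(K)@[px[0],px[1],1];R=V[:3,:3].T;o=-R@V[:3,3];d=R@d
    return o+d*(z-o[2])/d[2]
def proj(n,P,C=None):
    K,V=C or cam(n);p=np.atleast_2d(P)@V[:3,:3].T+V[:3,3];p=p@K.T;return p[:,:2]/p[:,2:]
def tri(obs):
    def f(P): return np.concatenate([(proj(n,P,C)-px).ravel() for n,px,C in obs])
    r=least_squares(f,[.4,0,.1]);return r.x,r.fun
E
python3 - <<'E'
from h import *
f=110/400
def T(x,y): return (180+x*f-.5*(1-f),150+y*f-.5*(1-f))
for q in [(160,335),(298,290),(240,108)]: print("plate",atz("top",T(*q),.008))
# handle ends top ~ z .216 top
for q in [(120,192),(234,162),(177,177)]: print("handle",atz("top",T(*q),.21))
# prong back plate corners z .17
for q in [(108,110),(200,82)]: print("bar",atz("top",T(*q),.17))
S=lambda x,y:(280+x*f,150+y*f)
for a,b in [((177,177),(168,92))]:
    print(tri([("top",T(*a),None),("scene",S(*b),None)]))
# tub lid
g=.25
T2=lambda x,y:(360+x*g,190+y*g);S2=lambda x,y:(110+x*g,225+y*g)
for q in [(509,185),(686,185),(598,98),(598,275)]: print("lid",atz("top",T2(*q),.05))
for nm,a,b in [("bail",(615,155),(590,163)),("e1",(588,160),(572,178)),("e2",(642,150),(622,145))]:
    print(nm,tri([("top",T2(a[0]-400,a[1]),None),("scene",S2(b[0]-400,b[1]),None)]))
for q in [(509,185),(686,185),(598,98),(598,275)]: print("lid",atz("top",T2(q[0]-400,q[1]),.05))
for q in [(503,203),(690,160)]: print("ear",atz("top",T2(q[0]-400,q[1]),.042))
for q in [(513,295),(685,160)]: print("ear sc",atz("scene",S2(q[0]-400,q[1]),.042))
E
```

```text
plate [0.5066 0.255  0.008 ]
plate [0.5383 0.1541 0.008 ]
plate [0.6771 0.1966 0.008 ]
handle [0.5689 0.2571 0.21  ]
handle [0.5869 0.1872 0.21  ]
handle [0.5779 0.2222 0.21  ]
bar [0.6321 0.2712 0.17  ]
bar [0.6501 0.212  0.17  ]
(array([0.5811, 0.224 , 0.1979]), array([-0.2277, -0.1873, -0.3241,  0.0645]))
lid [ 0.5057 -0.4275  0.05  ]
lid [ 0.5041 -0.5419  0.05  ]
lid [ 0.5618 -0.4919  0.05  ]
lid [ 0.4472 -0.4781  0.05  ]
bail (array([ 0.5194, -0.2242,  0.1011]), array([0.5693, 0.2702, 0.5691, 0.0439]))
e1 (array([ 0.5132, -0.2236,  0.0847]), array([5.2153, 2.4793, 5.2148, 0.3988]))
e2 (array([ 0.527 , -0.2208,  0.1183]), array([-5.613 , -2.6774, -5.6247, -0.422 ]))
lid [ 0.5094 -0.1697  0.05  ]
lid [ 0.5078 -0.2837  0.05  ]
lid [ 0.5654 -0.2312  0.05  ]
lid [ 0.4509 -0.2227  0.05  ]
ear [ 0.4988 -0.1671  0.042 ]
ear [ 0.5252 -0.2906  0.042 ]
ear sc [ 0.5242 -0.2839  0.042 ]
ear sc [ 0.4824 -0.1551  0.042 ]
```

```bash
python3 -m handwheel '[{"xyz":[0.02,-0.01,0.05],"twist":[0,0,-10],"claw":1},{"xyz":[0.07,-0.04,0.08],"twist":[0,0,-20],"claw":1},{"xyz":[0.12,-0.07,0.10],"twist":[0,0,-30],"claw":1},{"xyz":[0.17,-0.10,0.10],"twist":[0,0,-40],"claw":1},{"xyz":[0.22,-0.13,0.10],"twist":[0,0,-50],"claw":1}]' 20; python3 -m handwheel '[{"xyz":[0.04,-0.02,0],"twist":[0,0,-3],"claw":1},{"xyz":[0.08,-0.05,0],"twist":[0,0,-3.5],"claw":1},{"xyz":[0.13,-0.08,0],"twist":[0,0,-3.5],"claw":1},{"xyz":[0.17,-0.10,0],"twist":[0,0,-3.5],"claw":1},{"xyz":[0.19,-0.12,0],"twist":[0,0,-3.5],"claw":1}]'
python3 - <<'E'
from h import *
s=state();print(s["t"],s["eef_pos"],s["eef_rot"],s["joint_positions"])
cv2.imwrite("pics/w1.png",grab_frame("wrist"))
for th in ["scale_grip","scale","holder_seat"]: print(th,[([round(float(v),1) for v in d["position"]],round(d["confidence"],2)) for d in tip_of("wrist",th)[:4]])
print(proj("wrist",[[.58,.223,.203],[.58,.223,.17],[.591,.1865,.216],[.569,.26,.216]]))
E
```

```text
t: 1.98
eef_pos: [0.3883, 0.3403, 0.2949]
eef_rot: [[0.345, 0.001, 0.938], [-0.938, 0.001, 0.345], [-0.0, -1.0, 0.001]]
contact_force: [0.7, 0.5, 0.2]
gripper_width: 0.0852
t: 2.6
eef_pos: [0.5783, 0.2201, 0.2936]
eef_rot: [[0.292, -0.001, 0.956], [-0.956, -0.0, 0.292], [0.0, -1.0, -0.001]]
contact_force: [-0.4, -0.2, 0.2]
gripper_width: 0.0853
2.6 [0.5783 0.2201 0.2936] [[ 0.2918 -0.0009  0.9565]
 [-0.9565 -0.0005  0.2918]
 [ 0.0002 -1.     -0.001 ]] [ 0.3638  0.5138  0.6496  1.7076 -0.0001  1.6385]
scale_grip [([193.6, 281.6], 0.84), ([288.4, 408.3], 0.67), ([227.0, 17.8], 0.63)]
scale [([216.1, 37.9], 0.96), ([273.1, 394.1], 0.87), ([187.1, 280.6], 0.86), ([192.9, 280.9], 0.68)]
holder_seat []
[[280.5459 196.4638]
 [280.2527 188.4531]
 [280.4261 238.8238]
 [281.1251 157.5848]]
```

View pics/w1.png

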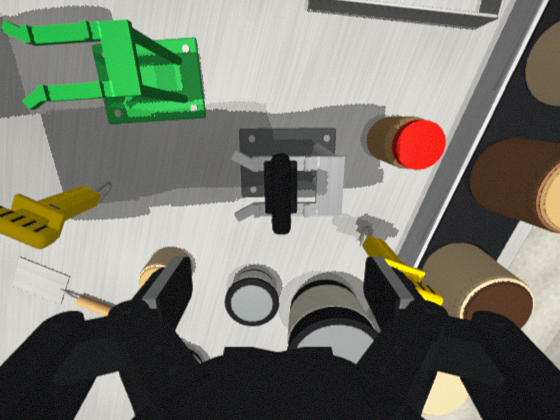

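The wrist view shows the black handle vertical at (281,194), with its ends at about rows 154 and 234, so the jaw yaw is aligned. The grey fork is behind it and opens to the left. Now I'll work out the offset.

```bash
python3 - <<'E'
from h import *
im=cv2.imread("pics/w1.png");c=cv2.resize(im[110:260,210:370],(800,750),interpolation=cv2.INTER_CUBIC)[:600]
c=cv2.resize(im[120:240,220:360],(700,600),interpolation=cv2.INTER_CUBIC)
cv2.imwrite("pics/w1c.png",c)
print(atz("wrist",(281.6,193.6),.203),atz("wrist",(281,194),.207))
E
```

```text
[0.5801 0.226  0.203 ] [0.5794 0.2264 0.207 ]
```

View pics/w1c.png

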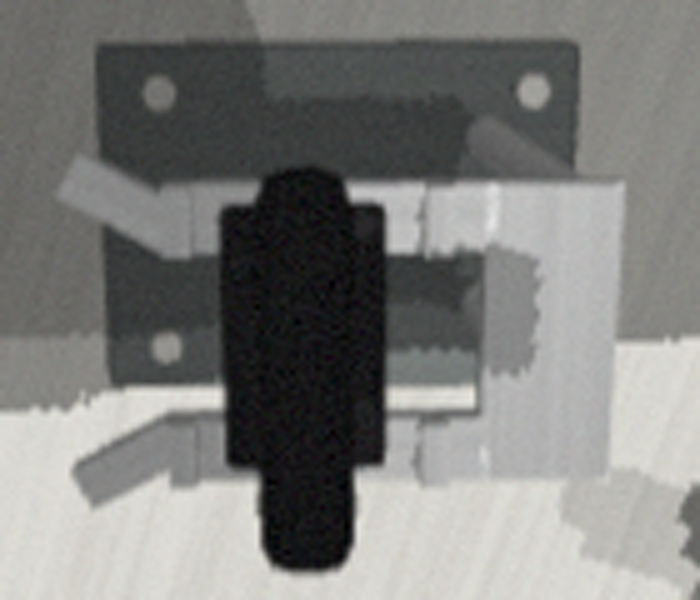

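```bash
python3 -m handwheel '[{"xyz":[0.0015,0.006,-0.03],"twist":[0,0,0],"claw":1},{"xyz":[0.0015,0.006,-0.06],"twist":[0,0,0],"claw":1},{"xyz":[0.0015,0.006,-0.09],"twist":[0,0,0],"claw":1},{"xyz":[0.0015,0.006,-0.107],"twist":[0,0,0],"claw":1},{"xyz":[0.0015,0.006,-0.107],"twist":[0,0,0],"claw":1}]'
python3 - <<'E'
from h import *
s=state();print(s["t"],s["eef_pos"],s["contact_force"])
cv2.imwrite("pics/w2.png",grab_frame("wrist"));cv2.imwrite("pics/s2.png",grab_frame("scene")[100:300,220:420].repeat(3,0).repeat(3,1))
E
```

```text
t: 3.42
eef_pos: [0.5767, 0.2279, 0.1869]
eef_rot: [[0.294, -0.002, 0.956], [-0.956, -0.001, 0.294], [-0.0, -1.0, -0.002]]
contact_force: [0.1, 0.3, 0.4]
gripper_width: 0.0855
3.425 [0.5767 0.2279 0.1869] [0.1392 0.3002 0.3773]
```

View pics/w2.png

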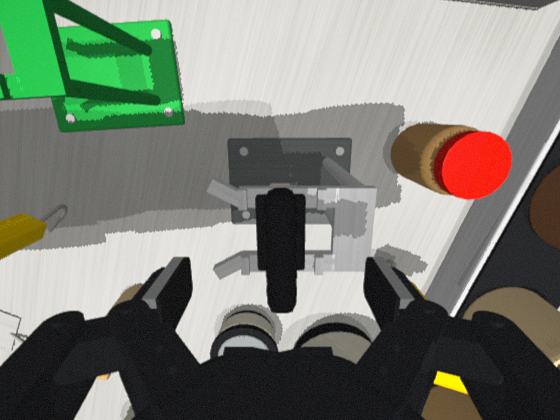

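View pics/s2.png

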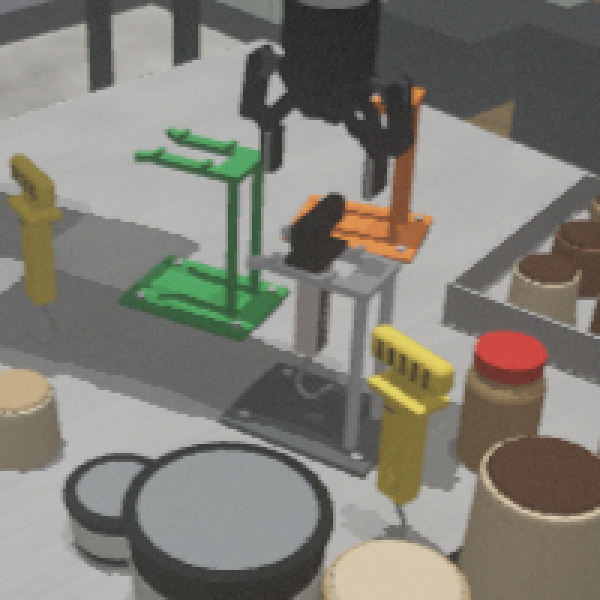

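```bash
python3 - <<'E'
from h import *
p=state()["eef_pos"]
print("scene",proj("scene",[p,[.58,.226,.203],[.58,.226,.17]]))
print("wrist",proj("wrist",[p,[.58,.226,.203],[.58,.226,.17]]))
z=np.array([.956,.294,0])
print("tips",proj("scene",[p+.0425*z,p-.0425*z,p+.0425*z+[0,0,.013],p-.0425*z+[0,0,.013]]))
E
```

```text
scene [[325.9416 177.6456]
 [326.2404 173.2091]
 [325.5644 184.5183]]
wrist [[276.2951 233.1998]
 [278.5069 245.9347]
 [278.3133 226.7469]]
tips [[340.836  182.1389]
 [311.5641 173.3083]
 [341.2045 177.6008]
 [311.7382 168.8739]]
```

```bash
python3 - <<'E'
from h import *
p=np.array([.1665,.471,.194]);z=np.array([.333,.943,0])
print(proj("scene",[p,p+.0425*z+[0,0,.013],p-.0425*z+[0,0,.013]]))
a=cv2.imread("pics/scene0.png")[20:130,240:350];b=cv2.imread("pics/w2.png")[220:340,120:430]
cv2.imwrite("pics/d.png",cv2.resize(a,(550,550),interpolation=cv2.INTER_CUBIC))
g=cv2.convertScaleAbs(cv2.resize(b,(775,300),interpolation=cv2.INTER_CUBIC),alpha=3,beta=0)
cv2.imwrite("pics/d2.png",g)
E
```

```text
[[293.2391 110.0674]
 [304.7234 104.9395]
 [281.6634 107.952 ]]
```

View pics/d.png

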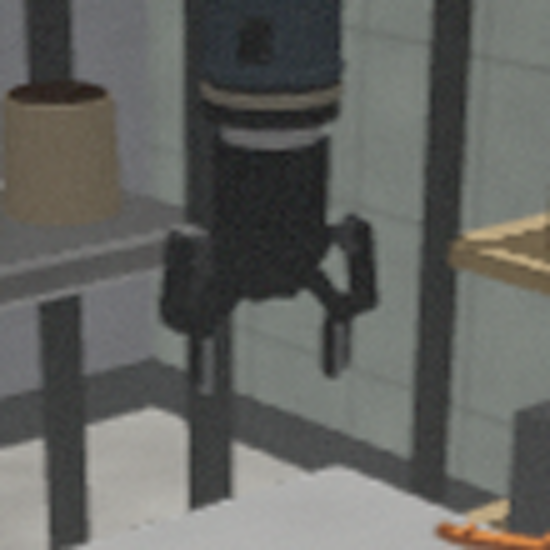

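View pics/d2.png

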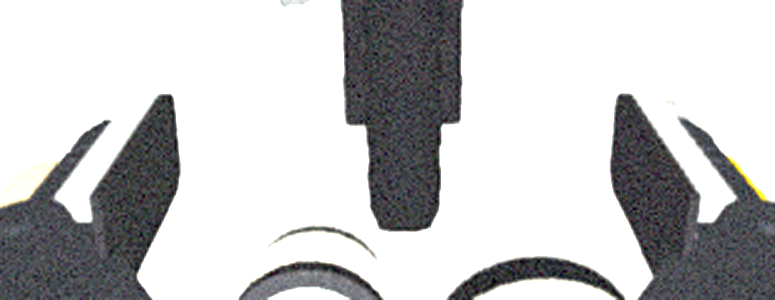

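The open fingertips look about 45–50 mm behind the stated TCP in both cameras (scene about (310,155) seen against (312,169) predicted). I'll close them partway, still clear of the bar, to measure this before gripping.

```bash
python3 -m handwheel '[{"xyz":[0,0,0],"twist":[0,0,0],"claw":0.45},{"xyz":[0,0,0],"twist":[0,0,0],"claw":0.45},{"xyz":[0,0,0],"twist":[0,0,0],"claw":0.45},{"xyz":[0,0,0],"twist":[0,0,0],"claw":0.45},{"xyz":[0,0,0],"twist":[0,0,0],"claw":0.45}]'
python3 - <<'E'
from h import *
s=state();print(s["t"],s["eef_pos"],s["contact_force"])
a=grab_frame("wrist");b=grab_frame("scene")
cv2.imwrite("pics/w3.png",np.hstack([cv2.convertScaleAbs(cv2.resize(a[170:320,180:380],(400,300)),alpha=1.5),cv2.resize(b[120:220,260:392],(396,300))]))
E
```

```text
t: 4.15
eef_pos: [0.5782, 0.2274, 0.1875]
eef_rot: [[0.293, -0.0, 0.956], [-0.956, -0.0, 0.293], [0.0, -1.0, -0.0]]
contact_force: [0.3, -0.6, 0.6]
gripper_width: 0.0384
4.15 [0.5782 0.2274 0.1875] [ 0.3315 -0.6492  0.5906]
```

View pics/w3.png

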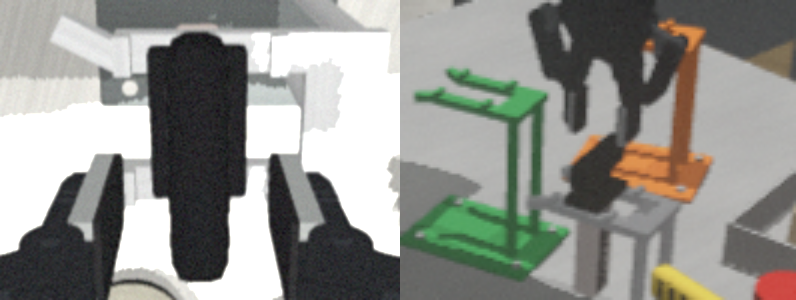

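The partly closed tips are about 42 mm behind the stated TCP, and the scene shows them above the bar. I'll go about 36 mm lower and look again.

```bash
python3 -m handwheel '[{"xyz":[0.0005,-0.001,-0.007],"twist":[0,0,0],"claw":0.55},{"xyz":[0.001,-0.001,-0.015],"twist":[0,0,0],"claw":0.55},{"xyz":[0.001,-0.001,-0.023],"twist":[0,0,0],"claw":0.55},{"xyz":[0.001,-0.001,-0.030],"twist":[0,0,0],"claw":0.55},{"xyz":[0.001,-0.001,-0.034],"twist":[0,0,0],"claw":0.55}]'
python3 - <<'E'
from h import *
s=state();print(s["t"],s["eef_pos"],s["contact_force"])
a=grab_frame("wrist");b=grab_frame("scene")
cv2.imwrite("pics/w4.png",np.hstack([cv2.convertScaleAbs(cv2.resize(a[170:320,180:380],(400,300)),alpha=1.5),cv2.resize(b[120:220,260:392],(396,300))]))
E
```

```text
t: 4.88
eef_pos: [0.5789, 0.2263, 0.1529]
eef_rot: [[0.293, -0.001, 0.956], [-0.956, -0.0, 0.293], [0.0, -1.0, -0.001]]
contact_force: [1.0, 0.3, 0.7]
gripper_width: 0.0469
4.875 [0.5789 0.2263 0.1529] [0.9837 0.3443 0.7351]
```

View pics/w4.png

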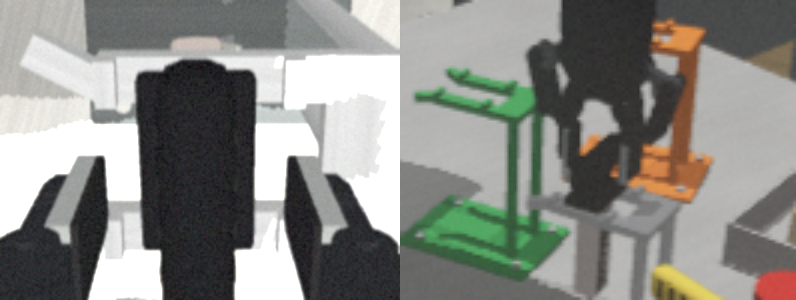

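The fingers now flank the bar at about mid-height. Closing.

```bash
python3 -m handwheel '[{"xyz":[0,0,-0.001],"twist":[0,0,0],"claw":0.15},{"xyz":[0,0,-0.001],"twist":[0,0,0],"claw":0.1},{"xyz":[0,0,-0.001],"twist":[0,0,0],"claw":0.05},{"xyz":[0,0,-0.001],"twist":[0,0,0],"claw":0},{"xyz":[0,0,-0.001],"twist":[0,0,0],"claw":0}]' 60
python3 - <<'E'
from h import *
s=state();print(s["t"],s["eef_pos"],s["contact_force"])
a=grab_frame("wrist");b=grab_frame("scene")
cv2.imwrite("pics/w5.png",np.hstack([cv2.convertScaleAbs(cv2.resize(a[170:320,180:380],(400,300)),alpha=1.5),cv2.resize(b[120:220,260:392],(396,300))]))
E
```

```text
t: 5.6
eef_pos: [0.5793, 0.2265, 0.1528]
eef_rot: [[0.293, 0.001, 0.956], [-0.956, 0.0, 0.293], [-0.0, -1.0, 0.001]]
contact_force: [-0.5, -0.2, 5.0]
gripper_width: 0.0173
5.6 [0.5793 0.2265 0.1528] [-0.4729 -0.1536  4.9991]
```

View pics/w5.png

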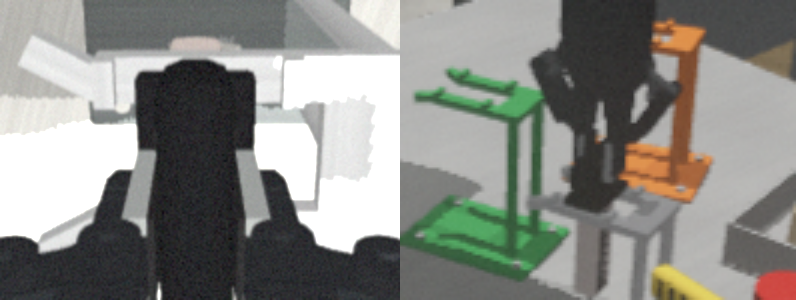

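Gripped (17.3 mm, about the bar's thickness). While still here, I'll compute the seat, bail and obstacle positions.

```bash
python3 - <<'E'
from h import *
g=.25
T2=lambda x,y:(360+(x-400)*g,190+y*g);S2=lambda x,y:(110+(x-400)*g,225+y*g)
for nm,a,b in [("bail",(615,155),(596,163)),("e1",(588,160),(625,143)),("e2",(642,150),(572,182))]:
    print(nm,tri([("top",T2(*a),None),("scene",S2(*b),None)]))
for nm,a,b in [("earL",(503,203),(688,165)),("earR",(690,160),(513,295))]:
    print(nm,tri([("top",T2(*a),None),("scene",S2(*b),None)]))
# lid scene ellipse extremes
print("yel1",tri([("top",(284,312),None),("scene",(230,160),None)]),atz("scene",(237,210),0))
print("yel2",tri([("top",(260,120),None),("scene",(357,222),None)]))
for n,px,z in [("halva",(325,261),.06),("small",(323,202),.05),("big",(326,140),.125),("card",(370,142),.05)]: print(n,atz("top",px,z))
E
```

```text
bail (array([ 0.5202, -0.2227,  0.1009]), array([-0.1029, -0.049 , -0.1029, -0.0078]))
e1 (array([ 0.5174, -0.2041,  0.1037]), array([-0.4595, -0.2237, -0.468 , -0.031 ]))
e2 (array([ 0.5237, -0.2396,  0.0989]), array([-0.3709, -0.173 , -0.3648, -0.0309]))
earL (array([ 0.4985, -0.1625,  0.0527]), array([-0.7573, -0.3887, -0.7948, -0.034 ]))
earR (array([ 0.526 , -0.2865,  0.0453]), array([-1.1216, -0.5005, -1.0457, -0.1079]))
yel1 (array([0.3276, 0.1015, 0.1828]), array([ 0.127 ,  0.0769,  0.1897, -0.0068])) [0.3121 0.1224 0.    ]
yel2 (array([0.7671, 0.1457, 0.1894]), array([ 2.1528,  1.8939,  2.5645, -0.6108]))
halva [ 0.4475 -0.0061  0.06  ]
small [ 0.6017 -0.0077  0.05  ]
big [ 0.744  -0.0121  0.125 ]
card [ 0.7648 -0.1397  0.05  ]
```

```bash
python3 -m handwheel '[{"xyz":[0,0,0.005],"twist":[0,0,0],"claw":0},{"xyz":[0,0,0.010],"twist":[0,0,0],"claw":0},{"xyz":[0,0,0.014],"twist":[0,0,0],"claw":0},{"xyz":[-0.005,-0.0015,0.014],"twist":[0,0,0],"claw":0},{"xyz":[-0.019,-0.006,0.014],"twist":[0,0,0],"claw":0}]'
python3 - <<'E'
from h import *
s=state();print(s["t"],s["eef_pos"],s["contact_force"],s["ft_torque"])
a=grab_frame("wrist");b=grab_frame("scene")
cv2.imwrite("pics/w6.png",np.hstack([cv2.convertScaleAbs(cv2.resize(a[120:320,160:400],(400,333)),alpha=1.5)[:300],cv2.resize(b[120:220,260:392],(396,300))]))
E
```

```text
t: 6.32
eef_pos: [0.5599, 0.2203, 0.1661]
eef_rot: [[0.293, -0.0, 0.956], [-0.956, -0.0, 0.293], [0.0, -1.0, -0.0]]
contact_force: [-0.3, -0.1, -1.3]
gripper_width: 0.017
6.325 [0.5599 0.2203 0.1661] [-0.3427 -0.0834 -1.286 ] [-0.0314  0.0416 -0.0752]
```

View pics/w6.png

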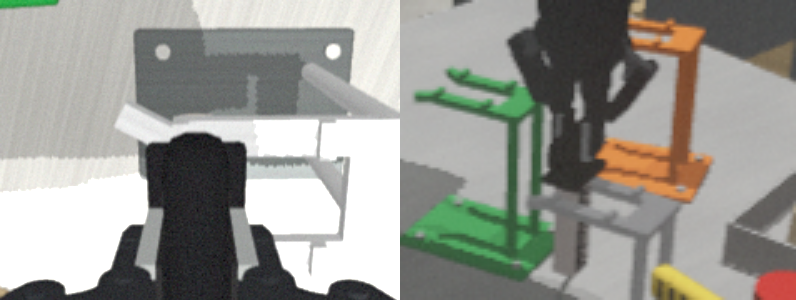

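The scale is lifted and sliding out freely (load −1.3 N). Next I'll draw it out, raise it and carry it over.

```bash
python3 -m handwheel '[{"xyz":[-0.030,-0.009,0],"twist":[0,0,0],"claw":0},{"xyz":[-0.060,-0.018,0],"twist":[0,0,0],"claw":0},{"xyz":[-0.085,-0.026,0.015],"twist":[0,0,0],"claw":0},{"xyz":[-0.098,-0.04,0.045],"twist":[0,0,-1],"claw":0},{"xyz":[-0.098,-0.075,0.074],"twist":[0,0,-2],"claw":0}]'; python3 -m handwheel '[{"xyz":[0,-0.05,0],"twist":[0,0,-1],"claw":0},{"xyz":[0,-0.105,0],"twist":[0,0,-2],"claw":0},{"xyz":[0,-0.16,0],"twist":[0,0,-3],"claw":0},{"xyz":[0,-0.215,0],"twist":[0,0,-3],"claw":0},{"xyz":[0,-0.27,0],"twist":[0,0,-3],"claw":0}]'; python3 -m handwheel '[{"xyz":[0,-0.045,0],"twist":[0,0,0],"claw":0},{"xyz":[0,-0.08,0],"twist":[0,0,0],"claw":0},{"xyz":[0,-0.105,0],"twist":[0,0,0],"claw":0},{"xyz":[0,-0.11,0],"twist":[0,0,0],"claw":0},{"xyz":[0,-0.11,0],"twist":[0,0,0],"claw":0}]'
python3 - <<'E'
from h import *
s=state();print(s["t"],s["eef_pos"],s["contact_force"],s["ft_torque"])
b=grab_frame("scene");a=grab_frame("top");w=grab_frame("wrist")
cv2.imwrite("pics/w7.png",np.hstack([cv2.resize(a[140:290,320:520],(400,300)),cv2.resize(b[160:310,80:280],(400,300))]))
cv2.imwrite("pics/w7w.png",cv2.convertScaleAbs(w,alpha=1.5))
for n in ["scene","wrist","top"]:
  for th in ["hook_seat","hook_tip","bail_top","tub"]: print(n,th,[([round(float(v),1) for v in d["position"]][::-1],round(d["confidence"],2)) for d in tip_of(n,th)[:3]])
p=s["eef_pos"];print(proj("scene",[p+[0,0,.05],p+[0,0,.05-.1775],[.520,-.2227,.102]]))
print(proj("top",[p+[0,0,.05],p+[0,0,.05-.1775],[.520,-.2227,.102]]))
print(proj("wrist",[p+[0,0,.05],p+[0,0,.05-.1775],[.520,-.2227,.102]]))
E
```

```text
t: 7.05
eef_pos: [0.4614, 0.1456, 0.2415]
eef_rot: [[0.261, 0.0, 0.965], [-0.965, 0.0, 0.261], [-0.0, -1.0, 0.0]]
contact_force: [1.9, -0.2, -1.8]
gripper_width: 0.0168
t: 7.68
eef_pos: [0.4621, -0.1264, 0.2407]
eef_rot: [[0.208, 0.001, 0.978], [-0.978, -0.0, 0.208], [0.0, -1.0, 0.001]]
contact_force: [1.0, 0.2, -0.9]
gripper_width: 0.017
t: 8.3
eef_pos: [0.4622, -0.2343, 0.2405]
eef_rot: [[0.208, -0.0, 0.978], [-0.978, 0.0, 0.208], [-0.0, -1.0, -0.0]]
contact_force: [0.2, 0.6, -1.0]
gripper_width: 0.0169
8.3 [ 0.4622 -0.2343  0.2405] [ 0.1723  0.5624 -1.0177] [ 0.0381 -0.059   0.0094]
scene hook_seat [([139.7, 250.4], 0.6), ([348.1, 279.2], 0.59), ([125.5, 184.6], 0.49)]
scene hook_tip [([348.2, 278.2], 0.57), ([224.5, 207.7], 0.45), ([146.5, 246.0], 0.42)]
scene bail_top [([160.7, 264.3], 0.71), ([227.3, 244.6], 0.5)]
scene tub [([163.1, 293.6], 0.89), ([130.5, 198.4], 0.44)]
wrist hook_seat [([278.1, 188.4], 0.65)]
wrist hook_tip [([327.9, 186.5], 0.5), ([295.9, 193.4], 0.44)]
wrist bail_top [([327.7, 186.1], 0.66)]
wrist tub [([308.1, 170.8], 0.85), ([294.5, 193.2], 0.71)]
top hook_seat [([425.1, 250.4], 0.55), ([412.5, 225.6], 0.47), ([259.3, 153.6], 0.43)]
top hook_tip [([264.3, 152.6], 0.58), ([365.4, 148.7], 0.53), ([422.8, 244.2], 0.51)]
top bail_top [([320.9, 208.0], 0.68), ([411.5, 226.9], 0.46)]
top tub [([400.3, 240.2], 0.64)]
[[126.6091 182.7457]
 [141.7708 250.9255]
 [158.7709 265.3302]]
[[450.8861 242.403 ]
 [421.8594 251.6551]
 [413.7976 228.7159]]
[[275.9786 271.0175]
 [276.7962 188.174 ]
 [329.9622 186.4472]]
```

View pics/w7.png

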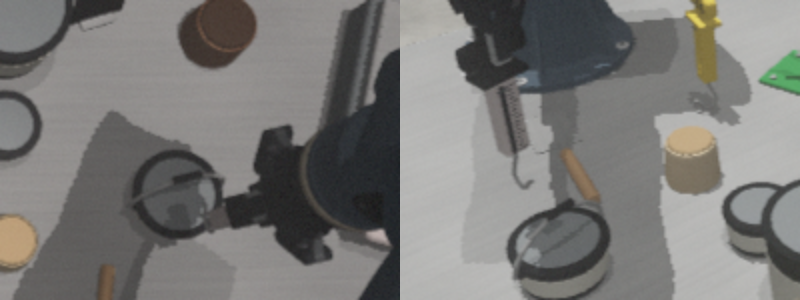

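View pics/w7w.png

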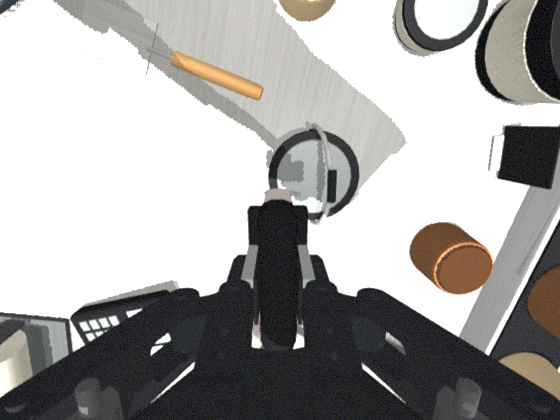

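```bash
python3 - <<'E'
from h import *
print(tri([("wrist",(330.5,186),None),("scene",(159.8,264.8),None),("top",(412.8,227.7),None)]))
im=cv2.imread("pics/w7w.png")[110:240,250:380];cv2.imwrite("pics/w7c.png",cv2.resize(im,(600,600),interpolation=cv2.INTER_CUBIC))
E
```

```text
(array([ 0.5207, -0.2214,  0.1028]), array([ 0.4746, -0.3658, -0.4164,  0.1616,  0.5622,  0.7008]))
```

View pics/w7c.png

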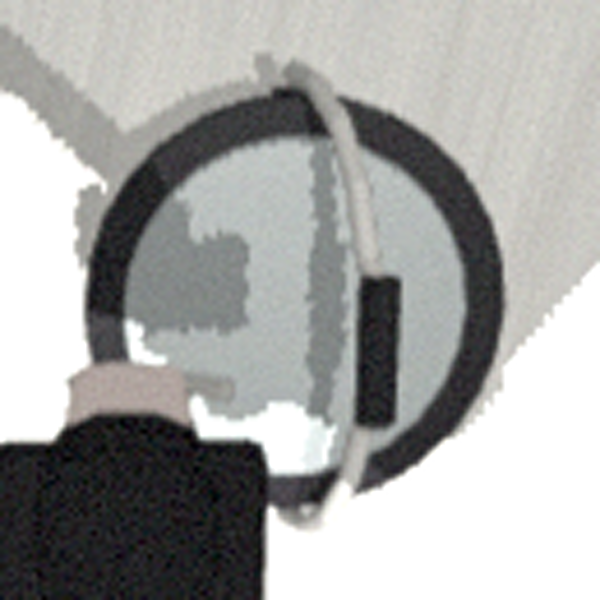

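The sleeve is aligned with the jaws (wrist sleeve at (332,186), hook row about 188–193). The bail is at (0.521, −0.221, 0.103), so I'll descend to entry height and advance partway.

```bash
python3 -m handwheel '[{"xyz":[0,0,-0.018],"twist":[0,0,0],"claw":0},{"xyz":[0,0,-0.036],"twist":[0,0,0],"claw":0},{"xyz":[0.005,0.001,-0.044],"twist":[0,0,0],"claw":0},{"xyz":[0.018,0.004,-0.044],"twist":[0,0,0],"claw":0},{"xyz":[0.029,0.006,-0.044],"twist":[0,0,0],"claw":0}]'
python3 - <<'E'
from h import *
s=state();print(s["t"],s["eef_pos"],s["contact_force"],s["ft_torque"])
b=grab_frame("scene");w=grab_frame("wrist")
cv2.imwrite("pics/w8.png",np.hstack([cv2.resize(w[120:270,230:380],(400,400)),cv2.resize(b[220:320,110:210],(400,400),interpolation=cv2.INTER_CUBIC)]))
p=s["eef_pos"]; print(proj("scene",[p+[0,0,.05-.128],p+[0,0,.05-.1775],p+[.0088,.0019,.05-.1585],[.521,-.2214,.103]]))
E
```

```text
t: 9.68
eef_pos: [0.4926, -0.2284, 0.1971]
eef_rot: [[0.209, 0.001, 0.978], [-0.978, -0.0, 0.209], [0.001, -1.0, 0.001]]
contact_force: [-0.1, 0.1, -1.9]
gripper_width: 0.0174
9.675 [ 0.4926 -0.2284  0.1971] [-0.0609  0.0906 -1.9215] [-0.0417 -0.0112 -0.0185]
[[149.6153 254.2596]
 [153.1988 271.2292]
 [154.361  266.4395]
 [159.4479 264.9656]]
```

View pics/w8.png

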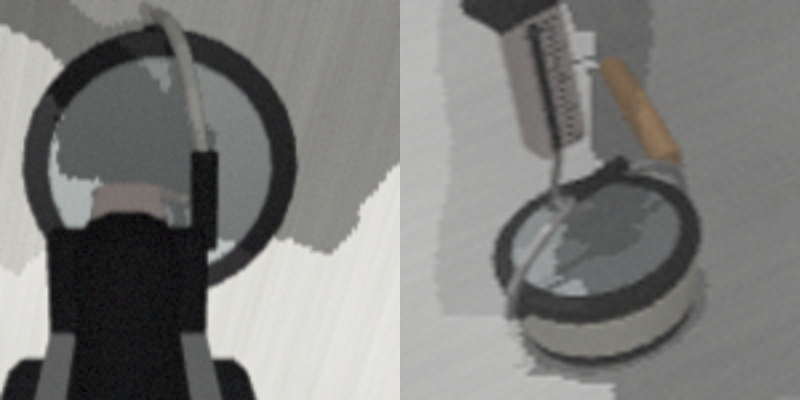

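```bash
python3 - <<'E'
from h import *
b=grab_frame("scene");w=grab_frame("wrist")
p=state()["eef_pos"];R=state()["eef_rot"]
u=R[:,2]
pts=[p+[0,0,.05],p+[0,0,.05-.033],p+[0,0,.05-.128],p+[0,0,.05-.1775]-u*0,p+u*.009+[0,0,.05-.1585]]
a=cv2.resize(b[205:285,110:190],(560,560),interpolation=cv2.INTER_CUBIC)
for q in proj("scene",pts): cv2.circle(a,(int((q[0]+.5-110)*7),int((q[1]+.5-205)*7)),3,(0,0,255),-1)
cv2.imwrite("pics/w9.png",a)
a=cv2.resize(w[150:250,230:330],(560,560),interpolation=cv2.INTER_CUBIC);a=cv2.convertScaleAbs(a,alpha=1.5)
for q in proj("wrist",pts): cv2.circle(a,(int((q[0]+.5-230)*5.6),int((q[1]+.5-150)*5.6)),3,(0,0,255),-1)
cv2.imwrite("pics/w9w.png",a)
E
```

```text
(no output)
```

View pics/w9.png

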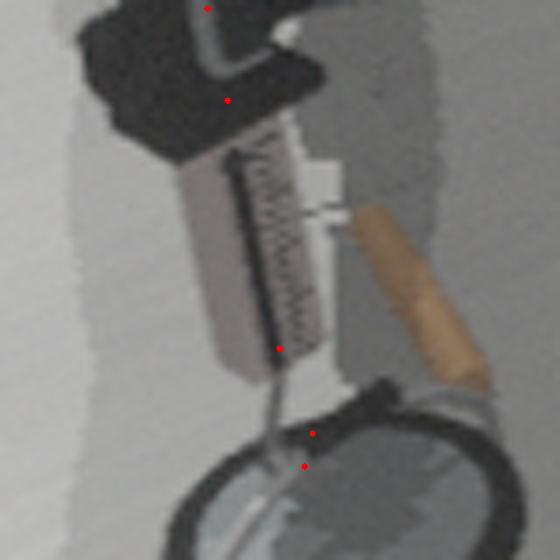

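View pics/w9w.png

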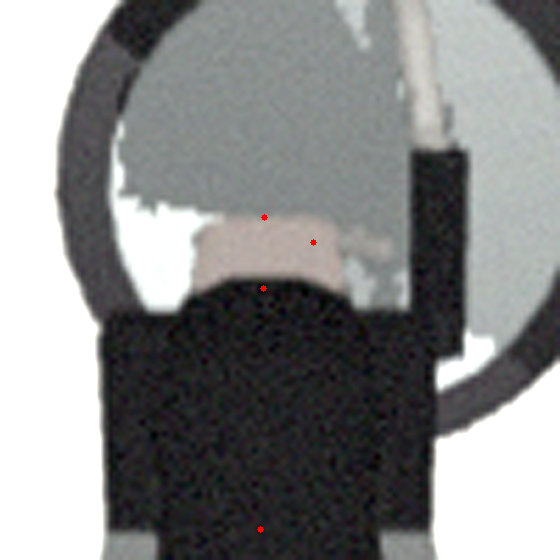

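```bash
python3 - <<'E'
from h import *
p=state()["eef_pos"];u=state()["eef_rot"][:,2]
for w in [(296.5,193.8),(299.3,193.8)]:
  for s in [(152.9,270),(151,271),(154.4,266.4)]:
    x,f=tri([("wrist",w,None),("scene",s,None)]);print(w,s,x,(x-p)@u,x[2]-p[2],f)
print(p)
E
```

```text
(296.5, 193.8) (152.9, 270) [ 0.5112 -0.2276  0.0851] 0.019343292845700497 -0.111538404843497 [-0.9383  1.2015  3.2154  0.0502]
(296.5, 193.8) (151, 271) [ 0.5111 -0.2289  0.0828] 0.01903013625327839 -0.1139039680120809 [-1.397   1.7868  4.7438  0.0866]
(296.5, 193.8) (154.4, 266.4) [ 0.5104 -0.225   0.0938] 0.01914538128833223 -0.10290709867688398 [-0.5789  0.7419  2.0411  0.0277]
(299.3, 193.8) (152.9, 270) [ 0.5137 -0.227   0.0865] 0.021923292850727673 -0.11018619925391408 [-1.1284  1.4481  3.8834  0.0413]
(299.3, 193.8) (151, 271) [ 0.5136 -0.2283  0.0842] 0.021632112048521675 -0.11252065844997886 [-1.5883  2.0359  5.4169  0.0719]
(299.3, 193.8) (154.4, 266.4) [ 0.5128 -0.2244  0.0951] 0.02165565645566645 -0.10162487397580378 [-0.7614  0.978   2.6961  0.023 ]
[ 0.4916 -0.2286  0.1967]
```

The wrist view puts the hook tip (299,194) right in front of the sleeve (about 304) and lower than it, at matching rows. Advancing under the bail slowly.

```bash
python3 -m handwheel '[{"xyz":[0.004,0.001,0],"twist":[0,0,0],"claw":0},{"xyz":[0.009,0.002,0],"twist":[0,0,0],"claw":0},{"xyz":[0.014,0.003,0],"twist":[0,0,0],"claw":0},{"xyz":[0.019,0.004,0],"twist":[0,0,0],"claw":0},{"xyz":[0.024,0.005,0],"twist":[0,0,0],"claw":0}]'
cat > v.py <<'E'
from h import *
import sys
s=state();print(s["t"],s["eef_pos"],s["contact_force"],s["ft_torque"])
b=grab_frame("scene");w=grab_frame("wrist")
a=cv2.resize(b[205:305,100:200],(400,400),interpolation=cv2.INTER_CUBIC)
c=cv2.convertScaleAbs(cv2.resize(w[130:230,230:330],(400,400),interpolation=cv2.INTER_CUBIC),alpha=1.5)
cv2.imwrite("pics/"+sys.argv[1]+".png",np.hstack([c,a]))
E
python3 v.py x1
```

```text
t: 10.5
eef_pos: [0.5155, -0.2235, 0.1965]
eef_rot: [[0.208, -0.0, 0.978], [-0.978, -0.0, 0.208], [-0.0, -1.0, -0.0]]
contact_force: [-0.3, -0.6, -1.5]
gripper_width: 0.017
10.5 [ 0.5155 -0.2235  0.1965] [-0.2546 -0.6089 -1.4768] [-0.0145 -0.0172 -0.0128]
```

View pics/x1.png

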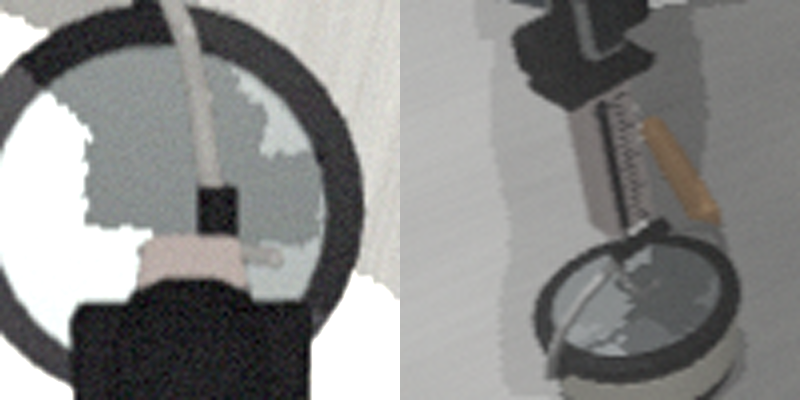

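The tip (wrist (280,258) in the crop) is now past the sleeve (198–237), and the sleeve sits inside the mouth. Raising into it.

```bash
python3 -m handwheel '[{"xyz":[0.001,0,0.004],"twist":[0,0,0],"claw":0},{"xyz":[0.001,0,0.009],"twist":[0,0,0],"claw":0},{"xyz":[0.001,0,0.014],"twist":[0,0,0],"claw":0},{"xyz":[0.001,0,0.019],"twist":[0,0,0],"claw":0},{"xyz":[0.001,0,0.023],"twist":[0,0,0],"claw":0}]'
python3 v.py x2
```

```text
t: 11.22
eef_pos: [0.5162, -0.2237, 0.22]
eef_rot: [[0.208, 0.0, 0.978], [-0.978, -0.0, 0.208], [0.0, -1.0, 0.0]]
contact_force: [-0.7, 0.0, -2.0]
gripper_width: 0.017
11.225 [ 0.5162 -0.2237  0.22  ] [-0.6644  0.0464 -2.021 ] [0.0279 0.0135 0.0162]
```

View pics/x2.png

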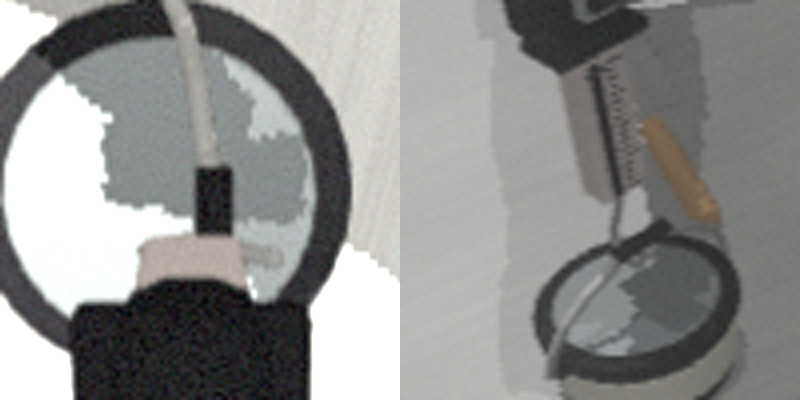

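The sleeve sits behind the tip, inside the hook. I'll raise further, easing the axis back over the tub's centre.

```bash
python3 -m handwheel '[{"xyz":[-0.001,0,0.004],"twist":[0,0,0],"claw":0},{"xyz":[-0.002,0,0.008],"twist":[0,0,0],"claw":0},{"xyz":[-0.003,-0.001,0.012],"twist":[0,0,0],"claw":0},{"xyz":[-0.004,-0.001,0.016],"twist":[0,0,0],"claw":0},{"xyz":[-0.004,-0.001,0.019],"twist":[0,0,0],"claw":0}]'
python3 v.py x3
```

```text
t: 11.95
eef_pos: [0.5121, -0.2246, 0.2388]
eef_rot: [[0.208, 0.0, 0.978], [-0.978, -0.0, 0.208], [0.0, -1.0, 0.0]]
contact_force: [-0.8, -0.1, -2.1]
gripper_width: 0.0173
11.95 [ 0.5121 -0.2246  0.2388] [-0.839  -0.1345 -2.1269] [-0.0087 -0.0429  0.0244]
```

View pics/x3.png

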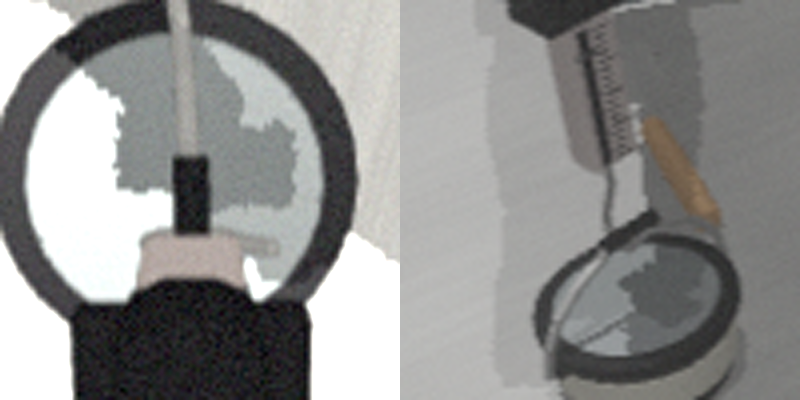

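The bail has swung upright under the hook, and the sleeve is centred. Now the slow lift, watching the force.

```bash
python3 -m handwheel '[{"xyz":[-0.001,0,0.003],"twist":[0,0,0],"claw":0},{"xyz":[-0.002,0,0.006],"twist":[0,0,0],"claw":0},{"xyz":[-0.002,0,0.009],"twist":[0,0,0],"claw":0},{"xyz":[-0.002,0,0.012],"twist":[0,0,0],"claw":0},{"xyz":[-0.002,0,0.014],"twist":[0,0,0],"claw":0}]'
python3 v.py x4;python3 -m handwheel '[{"xyz":[0,0,0.002],"twist":[0,0,0],"claw":0},{"xyz":[0,0,0.004],"twist":[0,0,0],"claw":0},{"xyz":[0,0,0.006],"twist":[0,0,0],"claw":0},{"xyz":[0,0,0.008],"twist":[0,0,0],"claw":0},{"xyz":[0,0,0.010],"twist":[0,0,0],"claw":0}]'
python3 v.py x5
```

```text
t: 12.68
eef_pos: [0.5101, -0.2246, 0.2527]
eef_rot: [[0.208, -0.0, 0.978], [-0.978, 0.0, 0.208], [-0.0, -1.0, -0.0]]
contact_force: [-0.1, -0.0, -3.4]
gripper_width: 0.017
12.675 [ 0.5101 -0.2246  0.2527] [-0.0994 -0.0449 -3.4126] [-0.0209  0.0236  0.025 ]
t: 13.4
eef_pos: [0.5101, -0.2246, 0.2626]
eef_rot: [[0.208, -0.0, 0.978], [-0.978, 0.0, 0.208], [-0.0, -1.0, -0.0]]
contact_force: [-0.4, 0.5, -3.4]
gripper_width: 0.0171
13.4 [ 0.5101 -0.2246  0.2626] [-0.4131  0.5454 -3.421 ] [ 0.0072 -0.0407 -0.0251]
```

View pics/x5.png

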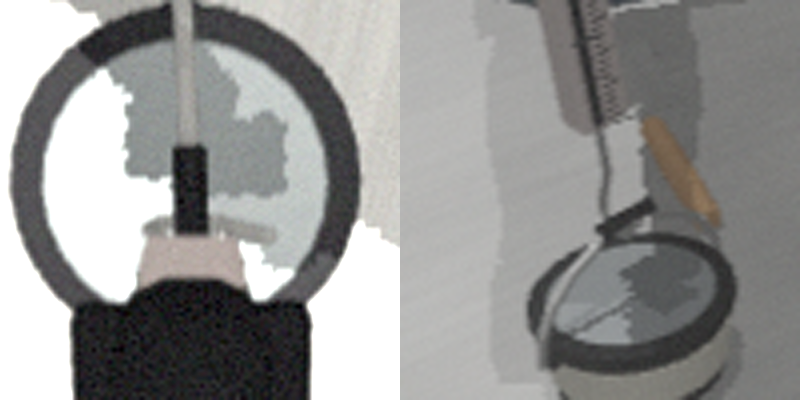

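```bash
python3 - <<'E'
import cv2,numpy as np
a=cv2.imread("pics/x4.png");b=cv2.imread("pics/x5.png")
cv2.imwrite("pics/cmp.png",np.hstack([a[:,400:],b[:,400:]]))
E
```

```text
(no output)
```

View pics/cmp.png

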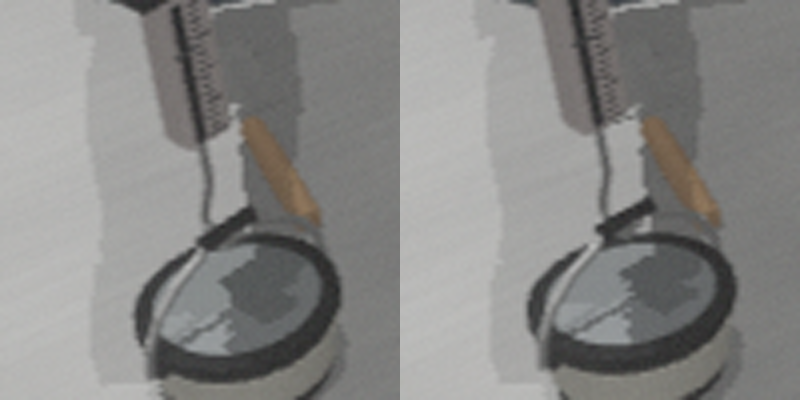

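```bash
cat > trk.py <<'E'
from h import *
import sys
s=state();print(s["t"],s["eef_pos"][2],s["contact_force"])
b=grab_frame("scene");cv2.imwrite("pics/%s_full.png"%sys.argv[1],b)
r=cv2.imread("pics/scene0.png")
cv2.imwrite("pics/%s.png"%sys.argv[1],np.hstack([cv2.resize(f[260:320,125:200],(400,320),interpolation=cv2.INTER_CUBIC) for f in (r,b)]))
print(look_for("scene","tub")[:2],tip_of("scene","tub_base")[:2])
E
python3 trk.py y1
```

```text
13.5 0.2627563537829508 [-0.1406  0.2577 -4.7398]
[{'box': [133.8, 256.4, 187.7, 307.2], 'confidence': 0.56}, {'box': [121.0, 173.1, 159.4, 242.9], 'confidence': 0.44}] [{'position': [295.8, 160.8], 'confidence': 0.83}]
```

View pics/y1.png

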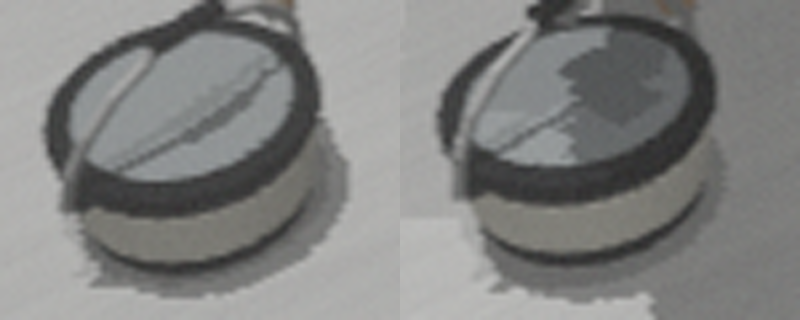

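```bash
python3 -m handwheel '[{"xyz":[0,0,0.001],"twist":[0,0,0],"claw":0},{"xyz":[0,0,0.003],"twist":[0,0,0],"claw":0},{"xyz":[0,0,0.005],"twist":[0,0,0],"claw":0},{"xyz":[0,0,0.006],"twist":[0,0,0],"claw":0},{"xyz":[0,0,0.006],"twist":[0,0,0],"claw":0}]'
python3 trk.py y2; python3 - <<'E'
import cv2,numpy as np
from h import *
def ecc(A,B,box):
    x0,y0,x1,y1=box
    a=cv2.cvtColor(cv2.imread(A),6)[y0:y1,x0:x1].astype(np.float32);b=cv2.cvtColor(cv2.imread(B),6).astype(np.float32)[y0:y1,x0:x1]
    W=np.eye(2,3,dtype=np.float32);cc,W=cv2.findTransformECC(a,b,W,cv2.MOTION_TRANSLATION,(3,200,1e-5),None,3);return cc,W[:,2]
for box in [(128,290,195,316),(128,258,195,316)]:
  print(ecc("pics/y1_full.png","pics/y2_full.png",box),ecc("pics/scene0.png","pics/y2_full.png",box),ecc("pics/scene0.png","pics/y1_full.png",box))
c=np.array([.508,-.227,.03]);q=proj("scene",[c,c+[.01,0,0],c+[0,.01,0],c+[0,0,.01]]);print(q[1:]-q[0])
E
```

```text
t: 14.28
eef_pos: [0.5102, -0.2246, 0.2686]
eef_rot: [[0.208, 0.0, 0.978], [-0.978, -0.0, 0.208], [0.0, -1.0, 0.0]]
contact_force: [0.2, 0.5, -4.4]
gripper_width: 0.0172
14.275 0.2685813769527125 [ 0.2024  0.5198 -4.3942]
[{'box': [136.6, 252.7, 186.7, 308.7], 'confidence': 0.63}, {'box': [261.0, 247.3, 332.8, 323.4], 'confidence': 0.15}] [{'position': [293.8, 161.3], 'confidence': 0.98}]
(0.9880369732267594, array([-0.5582, -1.5315], dtype=float32)) (0.8423099790883383, array([-1.1024, -3.7287], dtype=float32)) (0.8548128932452805, array([-0.7278, -2.187 ], dtype=float32))
(0.9912621973534955, array([-0.6372, -1.5482], dtype=float32)) (0.7500925175058479, array([-1.7225, -3.6166], dtype=float32)) (0.7523657671294381, array([-1.1406, -2.1098], dtype=float32))
[[ 1.975   2.3332]
 [ 3.9582 -1.8994]
 [-0.666  -3.2269]]
```

View pics/y2.png

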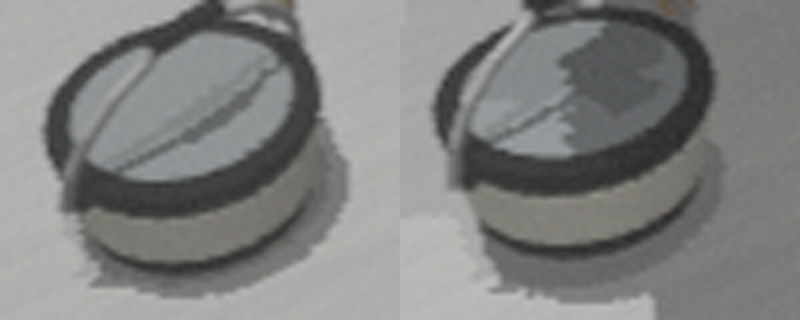

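A 6 mm rise moved the tub about 1.5 px, so it is hanging, roughly 10–11 mm up (3.7 px from the start). I'll add 3 mm and hold still.

```bash
python3 -m handwheel '[{"xyz":[0,0,0.001],"twist":[0,0,0],"claw":0},{"xyz":[0,0,0.002],"twist":[0,0,0],"claw":0},{"xyz":[0,0,0.003],"twist":[0,0,0],"claw":0},{"xyz":[0,0,0.003],"twist":[0,0,0],"claw":0},{"xyz":[0,0,0.003],"twist":[0,0,0],"claw":0}]';
python3 trk.py y3
R='[{"xyz":[0,0,0],"twist":[0,0,0],"claw":0}]'
python3 -m handwheel '[{"xyz":[0,0,0],"twist":[0,0,0],"claw":0},{"xyz":[0,0,0],"twist":[0,0,0],"claw":0},{"xyz":[0,0,0],"twist":[0,0,0],"claw":0},{"xyz":[0,0,0],"twist":[0,0,0],"claw":0},{"xyz":[0,0,0],"twist":[0,0,0],"claw":0}]'; python3 -m handwheel '[{"xyz":[0,0,0],"twist":[0,0,0],"claw":0},{"xyz":[0,0,0],"twist":[0,0,0],"claw":0},{"xyz":[0,0,0],"twist":[0,0,0],"claw":0},{"xyz":[0,0,0],"twist":[0,0,0],"claw":0},{"xyz":[0,0,0],"twist":[0,0,0],"claw":0}]'
python3 trk.py y4;  python3 - <<'E'
import cv2,numpy as np
def ecc(A,B,box):
    x0,y0,x1,y1=box
    a=cv2.cvtColor(cv2.imread(A),6)[y0:y1,x0:x1].astype(np.float32);b=cv2.cvtColor(cv2.imread(B),6).astype(np.float32)[y0:y1,x0:x1]
    W=np.eye(2,3,dtype=np.float32);cc,W=cv2.findTransformECC(a,b,W,cv2.MOTION_TRANSLATION,(3,200,1e-5),None,3);return cc,W[:,2]
for box in [(128,290,195,316),(128,258,195,316)]:
  print([ecc(a,"pics/y4_full.png",box) for a in ("pics/scene0.png","pics/y2_full.png","pics/y3_full.png")])
E
```

```text
t: 15.05
eef_pos: [0.5101, -0.2246, 0.2715]
eef_rot: [[0.208, -0.0, 0.978], [-0.978, -0.0, 0.208], [0.0, -1.0, -0.0]]
contact_force: [0.0, -0.2, -4.3]
gripper_width: 0.0167
15.05 0.27149119443413444 [ 0.0394 -0.1961 -4.3485]
[{'box': [132.2, 250.9, 182.9, 307.1], 'confidence': 0.62}, {'box': [134.8, 253.7, 179.8, 293.2], 'confidence': 0.55}] [{'position': [291.7, 160.0], 'confidence': 0.79}]
t: 15.82
eef_pos: [0.5101, -0.2246, 0.2715]
eef_rot: [[0.208, -0.0, 0.978], [-0.978, 0.0, 0.208], [-0.0, -1.0, -0.0]]
contact_force: [-0.5, -0.3, -3.8]
gripper_width: 0.0167
t: 16.45
eef_pos: [0.5102, -0.2246, 0.2715]
eef_rot: [[0.208, 0.0, 0.978], [-0.978, -0.0, 0.208], [0.0, -1.0, 0.0]]
contact_force: [0.3, 0.4, -3.9]
gripper_width: 0.0171
16.45 0.27151666371097766 [ 0.2599  0.3855 -3.9193]
[{'box': [132.9, 251.7, 185.0, 306.6], 'confidence': 0.97}] [{'position': [295.0, 160.3], 'confidence': 0.66}]
[(0.8262389321286947, array([-1.0952529, -4.6942   ], dtype=float32)), (0.9911127523930859, array([-0.15255597, -0.8993652 ], dtype=float32)), (0.9996676131787312, array([0.00797186, 0.00902329], dtype=float32))]
[(0.7549432612338158, array([-1.9373915, -4.5888066], dtype=float32)), (0.9843423699066254, array([-0.21923856, -0.966125  ], dtype=float32)), (0.9996188034897731, array([-0.00586324, -0.01074257], dtype=float32))]
```

View pics/y4_full.png

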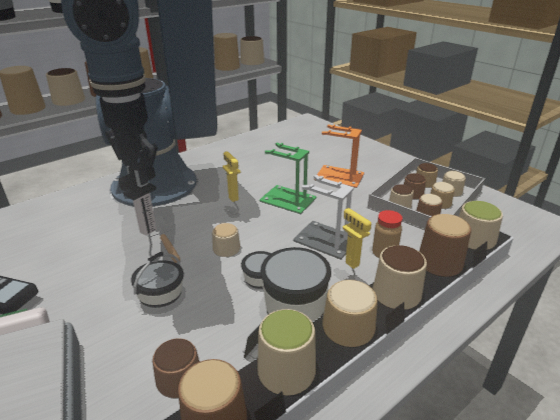

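The tub is hanging steady about 14 mm up (frame-to-frame motion about 0.01 px), and the force is constant at about −4 N. One more hold, then lower slowly.

```bash
python3 -m handwheel '[{"xyz":[0,0,0],"twist":[0,0,0],"claw":0},{"xyz":[0,0,0],"twist":[0,0,0],"claw":0},{"xyz":[0,0,0],"twist":[0,0,0],"claw":0},{"xyz":[0,0,0],"twist":[0,0,0],"claw":0},{"xyz":[0,0,0],"twist":[0,0,0],"claw":0}]'; python3 -m handwheel '[{"xyz":[0,0,-0.002],"twist":[0,0,0],"claw":0},{"xyz":[0,0,-0.004],"twist":[0,0,0],"claw":0},{"xyz":[0,0,-0.006],"twist":[0,0,0],"claw":0},{"xyz":[0,0,-0.008],"twist":[0,0,0],"claw":0},{"xyz":[0,0,-0.010],"twist":[0,0,0],"claw":0}]';  python3 -m handwheel '[{"xyz":[0,0,-0.002],"twist":[0,0,0],"claw":0},{"xyz":[0,0,-0.004],"twist":[0,0,0],"claw":0},{"xyz":[0,0,-0.007],"twist":[0,0,0],"claw":0},{"xyz":[0,0,-0.010],"twist":[0,0,0],"claw":0},{"xyz":[0,0,-0.013],"twist":[0,0,0],"claw":0}]';  python3 -m handwheel '[{"xyz":[0,0,-0.003],"twist":[0,0,0],"claw":0},{"xyz":[0,0,-0.006],"twist":[0,0,0],"claw":0},{"xyz":[0,0,-0.009],"twist":[0,0,0],"claw":0},{"xyz":[0,0,-0.012],"twist":[0,0,0],"claw":0},{"xyz":[0,0,-0.014],"twist":[0,0,0],"claw":0}]'; python3 v.py x6
```

```text
t: 17.23
eef_pos: [0.5101, -0.2246, 0.2715]
eef_rot: [[0.208, -0.0, 0.978], [-0.978, 0.0, 0.208], [-0.0, -1.0, -0.0]]
contact_force: [0.0, -0.0, -4.3]
gripper_width: 0.0171
t: 17.85
eef_pos: [0.5101, -0.2246, 0.2613]
eef_rot: [[0.208, -0.0, 0.978], [-0.978, 0.0, 0.208], [-0.0, -1.0, -0.0]]
contact_force: [-0.1, -1.1, -4.4]
gripper_width: 0.0168
t: 18.48
eef_pos: [0.5102, -0.2246, 0.2483]
eef_rot: [[0.208, 0.0, 0.978], [-0.978, -0.0, 0.208], [0.0, -1.0, 0.0]]
contact_force: [1.1, -0.4, -2.6]
gripper_width: 0.0168
t: 19.1
eef_pos: [0.5101, -0.2245, 0.2343]
eef_rot: [[0.208, -0.0, 0.978], [-0.978, 0.0, 0.208], [-0.0, -1.0, -0.0]]
contact_force: [0.3, 0.1, -2.0]
gripper_width: 0.0171
19.1 [ 0.5101 -0.2245  0.2343] [ 0.3278  0.0618 -1.9559] [ 0.0811 -0.0263 -0.0076]
```

View pics/x6.png

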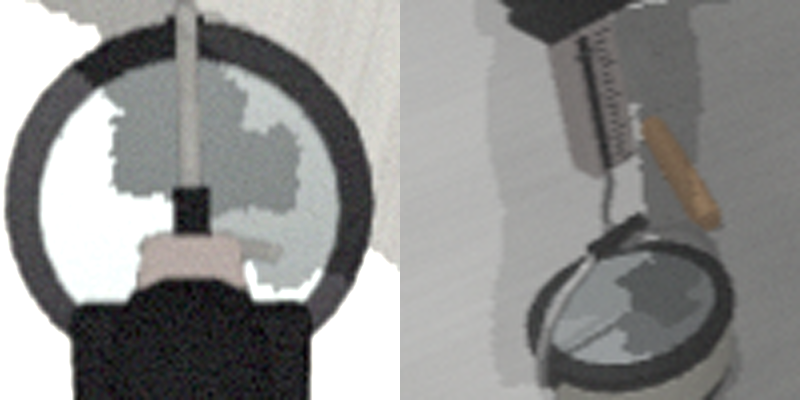

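The tub is down and the bail upright. I'll lower the hook so the sleeve sits mid-mouth.

```bash
python3 -m handwheel '[{"xyz":[0,0,-0.004],"twist":[0,0,0],"claw":0},{"xyz":[0,0,-0.008],"twist":[0,0,0],"claw":0},{"xyz":[-0.001,0,-0.012],"twist":[0,0,0],"claw":0},{"xyz":[-0.002,0,-0.016],"twist":[0,0,0],"claw":0},{"xyz":[-0.003,-0.001,-0.020],"twist":[0,0,0],"claw":0}]'; python3 -m handwheel '[{"xyz":[0,0,-0.004],"twist":[0,0,0],"claw":0},{"xyz":[-0.001,0,-0.008],"twist":[0,0,0],"claw":0},{"xyz":[-0.002,0,-0.011],"twist":[0,0,0],"claw":0},{"xyz":[-0.002,0,-0.014],"twist":[0,0,0],"claw":0},{"xyz":[-0.002,0,-0.015],"twist":[0,0,0],"claw":0}]'; python3 v.py x7
```

```text
t: 19.82
eef_pos: [0.507, -0.2256, 0.2142]
eef_rot: [[0.208, -0.0, 0.978], [-0.978, 0.0, 0.208], [-0.0, -1.0, -0.0]]
contact_force: [-0.3, 0.9, -2.3]
gripper_width: 0.0167
t: 20.45
eef_pos: [0.5051, -0.2256, 0.1994]
eef_rot: [[0.208, -0.0, 0.978], [-0.978, 0.0, 0.208], [-0.0, -1.0, -0.0]]
contact_force: [-0.4, -0.2, -1.6]
gripper_width: 0.0171
20.45 [ 0.5051 -0.2256  0.1994] [-0.4477 -0.2231 -1.5669] [ 0.0057 -0.0094 -0.006 ]
```

View pics/x7.png

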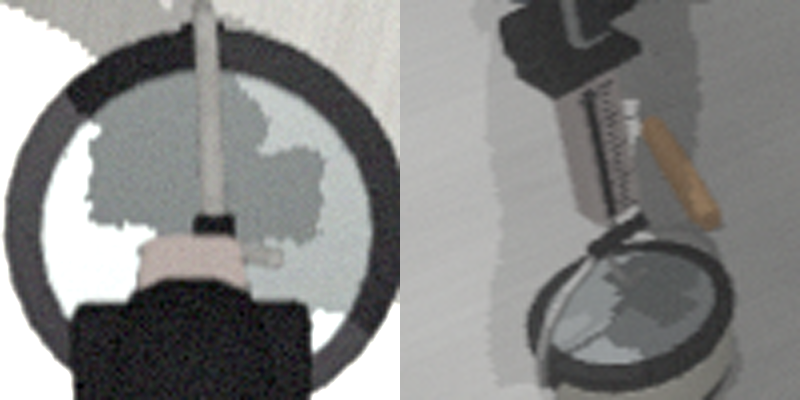

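```bash
python3 -m handwheel '[{"xyz":[-0.006,-0.001,0],"twist":[0,0,0],"claw":0},{"xyz":[-0.012,-0.0025,0],"twist":[0,0,0],"claw":0},{"xyz":[-0.018,-0.004,0],"twist":[0,0,0],"claw":0},{"xyz":[-0.024,-0.005,0],"twist":[0,0,0],"claw":0},{"xyz":[-0.030,-0.006,0],"twist":[0,0,0],"claw":0}]'; python3 v.py x8
```

```text
t: 21.18
eef_pos: [0.4747, -0.2317, 0.1996]
eef_rot: [[0.208, 0.0, 0.978], [-0.978, -0.0, 0.208], [0.0, -1.0, 0.0]]
contact_force: [0.0, -0.7, -1.5]
gripper_width: 0.017
21.175 [ 0.4747 -0.2317  0.1996] [ 0.019  -0.6708 -1.5305] [0.0098 0.0381 0.0224]
```

View pics/x8.png

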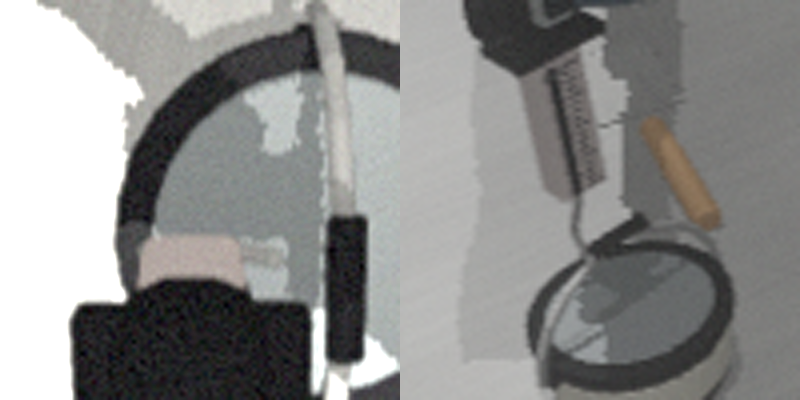

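The hook is clear of the bail. Heading back to the holder.

```bash
python3 -m handwheel '[{"xyz":[-0.015,-0.003,0.006],"twist":[0,0,0],"claw":0},{"xyz":[-0.022,-0.004,0.043],"twist":[0,0,0],"claw":0},{"xyz":[-0.022,0.03,0.043],"twist":[0,0,0],"claw":0},{"xyz":[-0.018,0.085,0.043],"twist":[0,0,1],"claw":0},{"xyz":[-0.014,0.14,0.043],"twist":[0,0,2],"claw":0}]'; python3 -m handwheel '[{"xyz":[0,0.055,0],"twist":[0,0,1],"claw":0},{"xyz":[0,0.11,0],"twist":[0,0,2],"claw":0},{"xyz":[0.001,0.165,0],"twist":[0,0,3],"claw":0},{"xyz":[0.002,0.22,0],"twist":[0,0,3],"claw":0},{"xyz":[0.003,0.26,0],"twist":[0,0,3],"claw":0}]'; python3 -m handwheel '[{"xyz":[0.001,0.015,0],"twist":[0,0,0],"claw":0},{"xyz":[0.001,0.023,-0.02],"twist":[0,0,0],"claw":0},{"xyz":[0.001,0.023,-0.045],"twist":[0,0,0],"claw":0},{"xyz":[0.001,0.023,-0.066],"twist":[0,0,0],"claw":0},{"xyz":[0.001,0.023,-0.072],"twist":[0,0,0],"claw":0}]'
cat > v2.py <<'E'
from h import *
import sys
s=state();print(s["t"],s["eef_pos"],s["contact_force"],s["ft_torque"])
b=grab_frame("scene");w=grab_frame("wrist")
cv2.imwrite("pics/"+sys.argv[1]+".png",np.hstack([cv2.convertScaleAbs(cv2.resize(w[100:310,170:450],(400,300)),alpha=1.3),cv2.resize(b[140:260,240:400],(400,300),interpolation=cv2.INTER_CUBIC)]))
E
python3 v2.py z1
```

```text
t: 21.9
eef_pos: [0.4606, -0.0906, 0.243]
eef_rot: [[0.242, 0.001, 0.97], [-0.97, -0.0, 0.242], [0.0, -1.0, 0.001]]
contact_force: [0.6, 0.6, -0.9]
gripper_width: 0.0166
t: 22.52
eef_pos: [0.4636, 0.1701, 0.243]
eef_rot: [[0.294, 0.0, 0.956], [-0.956, 0.0, 0.294], [-0.0, -1.0, 0.001]]
contact_force: [0.9, 0.4, -1.5]
gripper_width: 0.0166
t: 23.15
eef_pos: [0.4645, 0.1904, 0.1698]
eef_rot: [[0.292, -0.001, 0.956], [-0.956, -0.001, 0.292], [0.0, -1.0, -0.001]]
contact_force: [-0.4, -0.6, -0.7]
gripper_width: 0.0171
23.15 [0.4645 0.1904 0.1698] [-0.3871 -0.5995 -0.6683] [-0.0005  0.0102  0.0124]
```

View pics/z1.png

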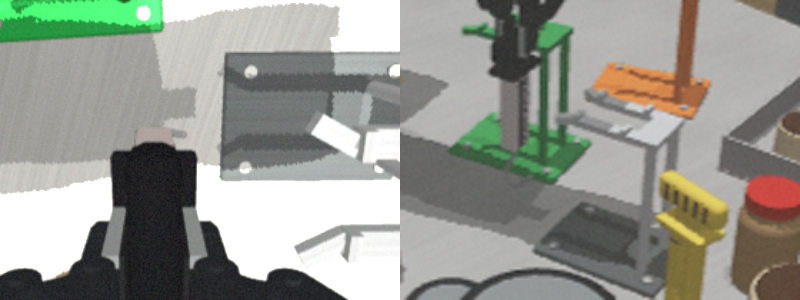

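The grip is unchanged (collar edge still at row 206). The collar is about 17 mm above the prongs and lined up with the fork. Sliding in above the lips.

```bash
python3 -m handwheel '[{"xyz":[0.020,0.006,-0.004],"twist":[0,0,0],"claw":0},{"xyz":[0.040,0.0125,-0.004],"twist":[0,0,0],"claw":0},{"xyz":[0.060,0.019,-0.004],"twist":[0,0,0],"claw":0},{"xyz":[0.080,0.025,-0.004],"twist":[0,0,0],"claw":0},{"xyz":[0.097,0.0305,-0.004],"twist":[0,0,0],"claw":0}]'; python3 v2.py z2;  python3 -m handwheel '[{"xyz":[0.005,0.0015,0],"twist":[0,0,0],"claw":0},{"xyz":[0.010,0.003,0],"twist":[0,0,0],"claw":0},{"xyz":[0.014,0.0045,0],"twist":[0,0,0],"claw":0},{"xyz":[0.0175,0.0055,0],"twist":[0,0,0],"claw":0},{"xyz":[0.0175,0.0055,0],"twist":[0,0,0],"claw":0}]';python3 v2.py z3
```

```text
t: 23.88
eef_pos: [0.5634, 0.2219, 0.1677]
eef_rot: [[0.293, 0.001, 0.956], [-0.956, 0.0, 0.293], [-0.0, -1.0, 0.001]]
contact_force: [-0.0, 0.9, -1.2]
gripper_width: 0.017
23.875 [0.5634 0.2219 0.1677] [-0.0321  0.8718 -1.1664] [-0.0317 -0.0033  0.0065]
t: 24.6
eef_pos: [0.5798, 0.2274, 0.1664]
eef_rot: [[0.293, -0.0, 0.956], [-0.956, -0.0, 0.293], [0.0, -1.0, -0.0]]
contact_force: [-0.7, -0.4, -1.6]
gripper_width: 0.0175
24.6 [0.5798 0.2274 0.1664] [-0.6536 -0.3675 -1.5802] [-0.0088  0.0084 -0.0038]
```

View pics/z3.png

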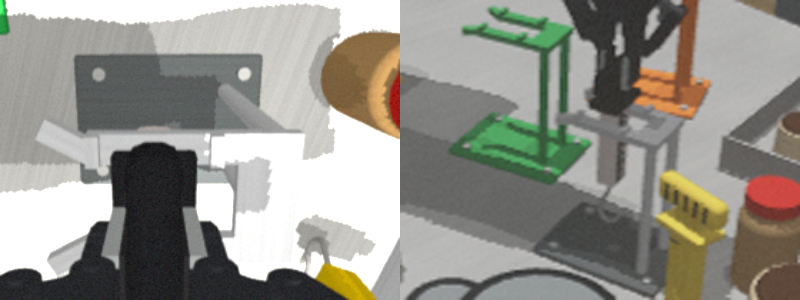

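The collar sits between the lips. Lowering gently.

```bash
python3 -m handwheel '[{"xyz":[0,-0.0005,-0.003],"twist":[0,0,0],"claw":0},{"xyz":[0,-0.0007,-0.006],"twist":[0,0,0],"claw":0},{"xyz":[0,-0.0007,-0.009],"twist":[0,0,0],"claw":0},{"xyz":[0,-0.0007,-0.011],"twist":[0,0,0],"claw":0},{"xyz":[0,-0.0007,-0.0125],"twist":[0,0,0],"claw":0}]';python3 v2.py z4
```

```text
t: 25.32
eef_pos: [0.5796, 0.2267, 0.1539]
eef_rot: [[0.293, -0.0, 0.956], [-0.956, 0.0, 0.293], [-0.0, -1.0, -0.0]]
contact_force: [0.1, 0.5, -1.7]
gripper_width: 0.0169
25.325 [0.5796 0.2267 0.1539] [ 0.1424  0.5288 -1.6863] [0.0411 0.0352 0.0615]
```

View pics/z4.png

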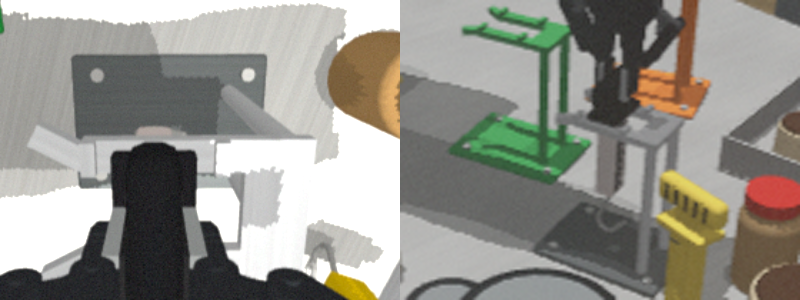

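```bash
python3 -m handwheel '[{"xyz":[0,0,-0.0005],"twist":[0,0,0],"claw":0},{"xyz":[0,0,-0.001],"twist":[0,0,0],"claw":0},{"xyz":[0,0,-0.0013],"twist":[0,0,0],"claw":0},{"xyz":[0,0,-0.0013],"twist":[0,0,0],"claw":0},{"xyz":[0,0,-0.0013],"twist":[0,0,0],"claw":0}]'
```

```text
t: 26.05
eef_pos: [0.5797, 0.2267, 0.1528]
eef_rot: [[0.293, 0.0, 0.956], [-0.956, 0.0, 0.293], [-0.0, -1.0, 0.0]]
contact_force: [-0.6, -0.5, 1.3]
gripper_width: 0.0168
```

The collar is down: force went from −1.7 to +1.3 N at the original seated height. Opening.

```bash
python3 -m handwheel '[{"xyz":[0,0,0],"twist":[0,0,0],"claw":0.3},{"xyz":[0,0,0],"twist":[0,0,0],"claw":0.6},{"xyz":[0,0,0],"twist":[0,0,0],"claw":0.6},{"xyz":[0,0,0],"twist":[0,0,0],"claw":0.6},{"xyz":[0,0,0],"twist":[0,0,0],"claw":0.6}]' 20;python3 v2.py z5
```

```text
t: 26.68
eef_pos: [0.5796, 0.2267, 0.1527]
eef_rot: [[0.293, -0.0, 0.956], [-0.956, 0.0, 0.293], [-0.0, -1.0, -0.0]]
contact_force: [-0.4, 0.3, -0.4]
gripper_width: 0.0513
26.675 [0.5796 0.2267 0.1527] [-0.3997  0.3197 -0.3554] [-0.006  -0.0455  0.0336]
```

View pics/z5.png

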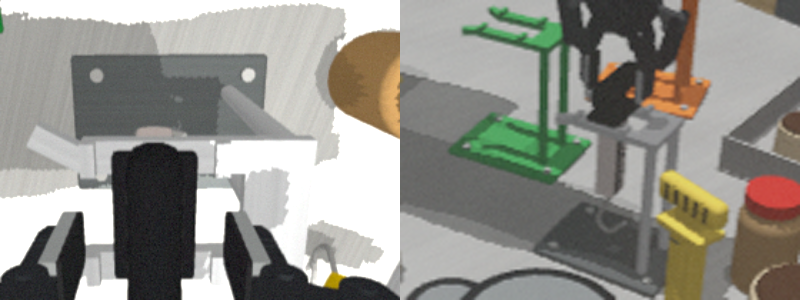

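The scale is free of the fingers and hangs in the fork. Withdrawing straight up, then checking.

```bash
python3 -m handwheel '[{"xyz":[0,0,0.015],"twist":[0,0,0],"claw":0.6},{"xyz":[0,0,0.04],"twist":[0,0,0],"claw":0.6},{"xyz":[0,0,0.075],"twist":[0,0,0],"claw":0.6},{"xyz":[0,0,0.11],"twist":[0,0,0],"claw":0.6},{"xyz":[0,0,0.14],"twist":[0,0,0],"claw":0.6}]'; python3 -m handwheel '[{"xyz":[-0.03,0,0.02],"twist":[0,0,0],"claw":0.6},{"xyz":[-0.08,0,0.02],"twist":[0,0,0],"claw":0.6},{"xyz":[-0.13,0,0.02],"twist":[0,0,0],"claw":0.6},{"xyz":[-0.15,0,0.02],"twist":[0,0,0],"claw":0.6},{"xyz":[-0.15,0,0.02],"twist":[0,0,0],"claw":0.6}]'
python3 - <<'E'
from h import *
s=state();print(s["t"],s["eef_pos"],s["contact_force"])
b=grab_frame("scene");t=grab_frame("top")
R=lambda i,w,h:cv2.resize(i,(w,h),interpolation=cv2.INTER_CUBIC)
cv2.imwrite("pics/f1.png",np.vstack([np.hstack([R(b[150:260,280:390],400,300),R(b[225:325,110:210],400,300)]),np.hstack([R(t[150:260,180:290],400,300),R(t[190:290,360:460],400,300)])]))
for n,th in [("scene","scale_grip"),("top","scale_grip"),("scene","tub_base"),("top","tub_base"),("top","tub")]:
  print(n,th,[([round(float(v),1) for v in d["position"]][::-1],round(d["confidence"],2)) for d in tip_of(n,th)[:3]])
E
```

```text
t: 27.4
eef_pos: [0.5796, 0.2266, 0.2953]
eef_rot: [[0.293, 0.002, 0.956], [-0.956, 0.001, 0.293], [-0.0, -1.0, 0.002]]
contact_force: [0.0, 0.2, 0.2]
gripper_width: 0.0509
t: 28.02
eef_pos: [0.4288, 0.2268, 0.3145]
eef_rot: [[0.294, 0.002, 0.956], [-0.956, 0.001, 0.294], [-0.0, -1.0, 0.002]]
contact_force: [-0.3, 0.4, -0.4]
gripper_width: 0.0514
28.025 [0.4288 0.2268 0.3145] [-0.3486  0.3795 -0.4294]
scene scale_grip [([324.3, 174.7], 0.84), ([357.2, 220.7], 0.84), ([229.4, 159.3], 0.74)]
top scale_grip [([257.4, 132.6], 0.93), ([227.0, 193.5], 0.49), ([282.3, 311.5], 0.39)]
scene tub_base [([162.7, 300.2], 0.65)]
top tub_base [([403.1, 236.3], 0.66)]
top tub [([402.4, 237.5], 0.77)]
```

View pics/f1.png

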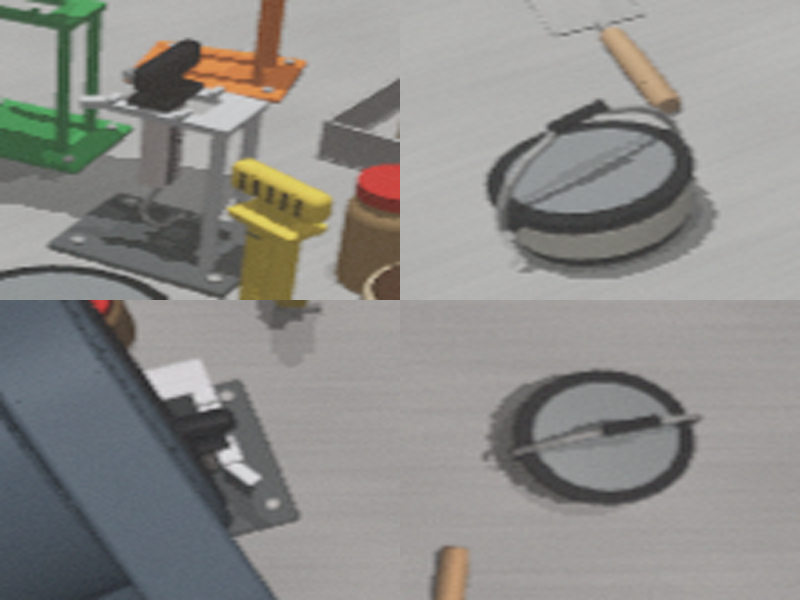

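```bash
python3 -c "
from station import *
close_job();print(state()['t'])"
```

```text
the job is handed in; nothing more can be done
the job is handed in; nothing more can be done
```

I weighed the tub, set it back down, hung the scale in its grey holder and handed the job in at about 28 s of the 72 s allowed. No verdict was reported.

- **Weighing:** I caught the bail with the hook and lifted slowly. The tub hung about 14 mm up, by image tracking, for over 2 s. It moved about 0.01 px between two frames during the hold. The wrist read about 2.5 N more than with the scale alone, so the tub weighs roughly 0.25 kg and the spring stayed well short of its stop.
- **Lowering and unhooking:** I lowered the tub, drew the hook out from under the bail, and the fingers never came near it.
- **Hanging the scale back:** the collar came down at its original height, and the wrist force changed by about 3 N on contact.
- **Last pictures:**
  - The scale hangs in the fork as it did at the start, and the gripper is clear of everything.
  - The tub stands flat with its bail free, displaced by only a few millimetres by eye.
  - The arm hid part of the holder in the top view.
- **Disagreements along the way:**
  - The fingertips sat about 40 mm behind the stated TCP in the pictures, so I gripped by sight.
  - The wrist camera showed the hook tip about 20 mm ahead of the scale's axis, where I read the description as about 9 mm.

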